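# Gauge the roll gap of a goldsmith's rolling mill and put the gauge set away

### The job

Find out how far the rolls of the hand rolling mill stand open: lift the lid off the gauge box by its knob and set it down flat on the bench, and slide the loose thickness gauges one at a time along the feed table into the gap between the rolls, never forcing one - too thick a gauge stops at the rolls, too thin a one passes loosely, and the right one goes in with a definite drag. Leave the right gauge lying level on the feed table, nipped by the rolls with its tip showing through behind them, as the record of the setting. Lay all the other gauges that are on the bench, tried or not, flat in the gauge box, close it with its lid properly seated, and leave the bangle, torch and tweezers where they are.

Things in the scene. Friction and masses are not known exactly. Their poses are not given: they have to be found in the camera images.
- mill: hand rolling mill, green, fixed: base 170 x 190 x 22 mm, two cheeks (front and rear faces at x = -44 and 44 mm, inner faces at y = -57 and 57 mm, 26 mm thick, 230 mm high), crossbar and screw wheels above, up to 297 mm. Between them two level steel rolls, 60 mm diameter, axes along y at x = 0, not turning. Origin: on the bench below the nip; x: the way a gauge goes in
- nip (a point): middle of the nip line: on the very top of the fixed lower roll, 120 mm above the bench, axes as the mill's. The top roll sits 2.5 to 7.7 mm above it (the unknown gap, different each time). It rides on springs: it gives 2.1 mm upwards under 8 to 12 N and is then stopped hard. Blades slide on rolls and table with a friction of about 0.25
- feed (a point): middle of the front edge of the feed table, on its top, 90 mm before the nip and 0.5 mm lower; a rounded lip (radius 6 mm) leads up to it. The table is 70 mm wide and ends 16 mm before the nip. A gauge up to 2.1 mm thicker than the gap goes in against up to about 12 N, then drags with 3 to 7 N either way; a thicker one stops dead, tip short of the nip line; a thinner one passes freely
- gauge_2: loose thickness gauge: flat steel blade 160 mm long (along its x), 20 mm wide, 2 mm thick, with an upright yellow grip on top, 50 mm long (x), 14 mm wide (y), 28 mm high, near its rear end. Origin: underside of the blade below the middle of the grip; x towards the tip (at +130 mm; rear end at -30 mm), z up. Mass 85 g, centre of mass about 31 mm ahead of the origin. May be absent
- gauge_4: loose thickness gauge: flat steel blade 160 mm long (along its x), 20 mm wide, 4 mm thick, with an upright green grip on top, 50 mm long (x), 14 mm wide (y), 28 mm high, near its rear end. Origin: underside of the blade below the middle of the grip; x towards the tip (at +130 mm; rear end at -30 mm), z up. Mass 135 g, centre of mass about 38 mm ahead of the origin
- gauge_6: loose thickness gauge: flat steel blade 160 mm long (along its x), 20 mm wide, 6 mm thick, with an upright blue grip on top, 50 mm long (x), 14 mm wide (y), 28 mm high, near its rear end. Origin: underside of the blade below the middle of the grip; x towards the tip (at +130 mm; rear end at -30 mm), z up. Mass 186 g, centre of mass about 42 mm ahead of the origin
- gauge_8: loose thickness gauge: flat steel blade 160 mm long (along its x), 20 mm wide, 8 mm thick, with an upright red grip on top, 50 mm long (x), 14 mm wide (y), 28 mm high, near its rear end. Origin: underside of the blade below the middle of the grip; x towards the tip (at +130 mm; rear end at -30 mm), z up. Mass 236 g, centre of mass about 43 mm ahead of the origin
- gauge_10: loose thickness gauge: flat steel blade 160 mm long (along its x), 20 mm wide, 10 mm thick, with an upright black grip on top, 50 mm long (x), 14 mm wide (y), 28 mm high, near its rear end. Origin: underside of the blade below the middle of the grip; x towards the tip (at +130 mm; rear end at -30 mm), z up. Mass 286 g, centre of mass about 45 mm ahead of the origin. May be absent
- tip_2 (a point): middle of the tip of the 2 mm gauge, at half thickness
- tip_4 (a point): middle of the tip of the 4 mm gauge, at half thickness
- tip_6 (a point): middle of the tip of the 6 mm gauge, at half thickness
- tip_8 (a point): middle of the tip of the 8 mm gauge, at half thickness
- tip_10 (a point): middle of the tip of the 10 mm gauge, at half thickness
- gauge_box: open wooden box fixed to the bench, 196 (x) x 202 (y) x 60 mm high, walls and floor 6 mm, lined in blue; inside 184 x 190 mm. Origin: centre of its underside. It takes up to four gauges side by side (along its x)
- lid: loose wooden lid of the box, 196 x 202 mm panel, 8 mm thick, with battens 8 mm high under it (outer size 170 x 176 mm) that drop inside the box walls with 7 mm play each way. Origin: centre underneath, level with the battens' lower faces; on the box it lies 52 mm above the box's underside, set down on the bench at 0. 280 g
- knob (a point): middle of the brass knob's head on the lid, 40 mm above the lid's origin; the head is 28 mm in diameter and 26 mm high, its top 52 mm above the lid's origin and 36 mm above the panel
- bangle: gold bangle, 66 mm across, 10 mm high, on a grey soldering block beyond the gauges; to be left alone
- torch: small soldering torch lying on the bench, black handle, green knob, 185 mm long; to be left alone. May be absent
- tweezers: steel tweezers lying on the bench, 150 mm long; to be left alone. May be absent
Mind the look-alikes: they are no part of the job. Leave any orange look-alike of the gauge_8 alone. What is shaped like the gauge_6 but pink is not meant.

How it is judged:
On the way:
1. the lid has been lifted off the box and lies flat on the bench (height (world z) of lid below 0.006 m and angle between lid's own z axis and vertical below 0.05 rad and horizontal distance between lid and gauge_box above 0.17 m), for 0.2 s.
At the end, for the whole second after the job is handed in: one gauge lies level (0.06 rad) in the nip, tip 4 mm or more beyond the nip line, pressed by the top roll with over 2 N (as only one that drags is); every other gauge present lies flat in the box; the lid is seated on the box, level, within 12 mm of centre; all at rest (((x of tip_4 in the frame of nip above 0.004 m and y of tip_4 in the frame of nip between -0.045 and 0.045 m and angle between gauge_4's own z axis and vertical below 0.06 rad and contact force between gauge_4 and top_roll_c0 above 2 N and linear speed of gauge_4 below 0.02 m/s) or (x of tip_6 in the frame of nip above 0.004 m and y of tip_6 in the frame of nip between -0.045 and 0.045 m and angle between gauge_6's own z axis and vertical below 0.06 rad and contact force between gauge_6 and top_roll_c0 above 2 N and linear speed of gauge_6 below 0.02 m/s) or (x of tip_8 in the frame of nip above 0.004 m and y of tip_8 in the frame of nip between -0.045 and 0.045 m and angle between gauge_8's own z axis and vertical below 0.06 rad and contact force between gauge_8 and top_roll_c0 above 2 N and linear speed of gauge_8 below 0.02 m/s)) and z of gauge_2 in the frame of gauge_box between 0 and 0.014 m and angle between each of gauge_2, gauge_10's own z axis and vertical below 0.08 rad and x of gauge_2 in the frame of gauge_box between -0.094 and 0.094 m and y of gauge_2 in the frame of gauge_box between -0.097 and 0.097 m and ((z of gauge_4 in the frame of gauge_box between 0 and 0.014 m and angle between gauge_4's own z axis and vertical below 0.08 rad and x of gauge_4 in the frame of gauge_box between -0.094 and 0.094 m and y of gauge_4 in the frame of gauge_box between -0.097 and 0.097 m) or (x of tip_4 in the frame of nip above 0.004 m and y of tip_4 in the frame of nip between -0.045 and 0.045 m and angle between gauge_4's own z axis and vertical below 0.06 rad and contact force between gauge_4 and top_roll_c0 above 2 N and linear speed of gauge_4 below 0.02 m/s)) and ((z of gauge_6 in the frame of gauge_box between 0 and 0.014 m and angle between gauge_6's own z axis and vertical below 0.08 rad and x of gauge_6 in the frame of gauge_box between -0.094 and 0.094 m and y of gauge_6 in the frame of gauge_box between -0.097 and 0.097 m) or (x of tip_6 in the frame of nip above 0.004 m and y of tip_6 in the frame of nip between -0.045 and 0.045 m and angle between gauge_6's own z axis and vertical below 0.06 rad and contact force between gauge_6 and top_roll_c0 above 2 N and linear speed of gauge_6 below 0.02 m/s)) and ((z of gauge_8 in the frame of gauge_box between 0 and 0.014 m and angle between gauge_8's own z axis and vertical below 0.08 rad and x of gauge_8 in the frame of gauge_box between -0.094 and 0.094 m and y of gauge_8 in the frame of gauge_box between -0.097 and 0.097 m) or (x of tip_8 in the frame of nip above 0.004 m and y of tip_8 in the frame of nip between -0.045 and 0.045 m and angle between gauge_8's own z axis and vertical below 0.06 rad and contact force between gauge_8 and top_roll_c0 above 2 N and linear speed of gauge_8 below 0.02 m/s)) and z of gauge_10 in the frame of gauge_box between 0 and 0.014 m and x of gauge_10 in the frame of gauge_box between -0.094 and 0.094 m and y of gauge_10 in the frame of gauge_box between -0.097 and 0.097 m and horizontal distance between lid and gauge_box below 0.012 m and z of lid in the frame of gauge_box between 0.049 and 0.055 m and angle between lid's own z axis and vertical below 0.03 rad and linear speed of lid below 0.02 m/s); the robot touches nothing.
It fails at once if a gauge is forced: over 100 N of contact with the rolls (a push of about 25 N) (contact force between any of gauge_2, gauge_4, gauge_6, gauge_8, gauge_10 and mill above 100 N).
It fails at once if the bangle, torch or tweezers are moved by more than 30 mm (distance of any of bangle, torch, tweezers from where it was at the start of the episode above 0.03 m).
Of gauge_2, gauge_10, torch, tweezers only 2 to 4 are there at a start; the rules pass over those that are not, and their reading is None.
At some moment in a run one of lid, gauge_2, gauge_4, gauge_6, gauge_8, gauge_10 may be knocked a few centimetres aside while the robot is not near it.
It also fails if it takes over 210 s, if anything falls off the work surface, if the arm or the gripper's body presses on something with over 40 N, if the wrist force passes 120 N, or if a joint passes its speed limit or range.

### The arm

A 6-joint arm with a two-finger parallel gripper is mounted at the origin on the work surface. World frame = base frame: x ahead of the robot, y to its left, z up, the work surface at z = 0. Lengths are in m, angles in rad, forces in N, time in s.
With the tool pointing down it reaches from about 0.3 to 0.875 m from the base axis. Payload 4.2 kg.
Tool frame: the origin (TCP) lies at the very end of the fingers, on their centre line; the grasp point (between the pads) lies robot.hold_point_z behind it (robot.hold_point_z is the distance from the TCP to the grasp point, in m); z points along the fingers, y is the direction in which the jaws open and shut (so a half turn about z gives the same grasp; the last joint's range is limited). The gripper opens to 85 mm and grips with 20 to 120 N. Pads are 22 mm wide; open, the fingers measure 114 mm over their backs; the gripper's body (76 mm by 85 mm) begins 54 mm behind the grasp point. The pads swing forward as they close: fully open they stand 13 mm farther back than shut.
Start: joints at [-1.294, 0.32, 1.565, -0, 1.257, -0.02], TCP at [0.168, -0.55, 0.231] pointing down, gripper open.
Joint ranges: [-3.11, 3.11], [-0.84, 2.01], [0.21, 2.61], [-1.34, 4.49], [0.05, 2.63], [-2.56, 2.56]. Speed limits (rad/s): [2.57, 2.57, 3.14, 3.14, 3.14, 3.14].

### API

Orientations are given as a rotation vector (axis times angle).
In Python, from cell import robot, optics, ticket gives the robot as it stands.
- The arm moves only by the tool apply_moves, never from a script. Its argument "deltas" is text: rows parted by semicolons, each of 7 numbers parted by spaces: the turn, a rotation vector about the tool's x, y, z in degrees, then the shift along the tool's x, y, z in cm, then the closure, from -1 (fully open) to 1 (shut). A call has 1 to 12 rows; each row is the pose to reach, as a shift and turn from the pose measured when the call began, along the tool's axes at that moment; what a row does not reach only later rows make up. A row lasts 1/12 s, in which the tool goes at most 41.7 mm and 7.16 degrees, less where a joint would pass 70% of its speed; a pose out of reach is approached as far as the arm can. A call with a gripper value outside its range is refused whole. The fingers move at their own pace and stop on an object; "newtons" is the grip in N (left out, the last holds). Time passes only in rows, so rows that repeat a pose let the fingers close. It gives the time, the measured TCP pose, the force and the opening at its end, in the units of the state.
- robot.get_state(): the state, without advancing time (a new reading comes with each control period).
- optics.capture(name): name is "side" or "top"; returns a dict with "img" (480x640x3 uint8, blue, green, red), "fov_y" (degrees; the focal length in pixels is half the picture's height over the tangent of half this angle, whatever the lens; pixels are square), "cx", "cy" (the principal point, pixels), "k1" (the pictures are not rectified: a ray, as slopes to the right and down, at radius r is drawn at 1 + k1 r^2 times it, then the intrinsics apply), "rvec" (rotation vector, rad) and "tvec" (3), from world to camera coordinates, as OpenCV has them. Camera axes: x right, y down, z forward; pixel columns grow to the right and rows downward; lengths in m; the calibration is good to about 2 mm. A picture is of the moment at which its call begins. There is no depth.
- ticket.sign_off(): hands the job in, once; it reports no verdict.
The state is a dict: "t": time; "joints": joint angles; "qd": joint speeds; "effort": joint torques, N m; "eef_pos": TCP position; "orientation": TCP orientation; "ft_force": force on the tool from outside, world axes, zero at the start; "torque": the same for the moment, N m; "gripper_width": finger opening in m.
Only numpy, scipy, OpenCV 4.12 (cv2) and the standard library are available. Lean on these libraries where they do the work, as an engineer would, in place of code of your own. Each camera call takes 0.05 s, during which the arm holds its last target. There are 200 camera calls.

## Working session

There is one attempt and no reset: what is moved stays moved. The work goes in short steps, Python scripts to look and compute and a tool call to move; the robot and the scene stay as the last step left them, time stands still between calls to the robot, and variables do not carry over. Pictures are saved under pics/ and viewed, about 12 in all and at most 16, crops included, and the job is handed in when it is done.

Besides the shell and the picture viewer there is one more tool, called after ">>>" in YAML: its name, and indented under it one key for each argument. apply_moves: Moves the arm, as the interface text tells. Its arguments: {"type":"object","properties":{"deltas":{"type":"string"},"newtons":{"type":"number"}},"required":["deltas"]}

```bash
mkdir -p pics; ls; python3 - <<'E'
from cell import robot, optics, ticket
import cv2
print(robot.get_state(), robot.hold_point_z)
for n in ("top","side"):
    c=optics.capture(n); cv2.imwrite(f"pics/{n}0.png",c["img"]); print(n,{k:v for k,v in c.items() if k!="img"})
E
```

```text
pics
{'t': 0.0, 'joints': array([-1.29399711e+00,  3.20315364e-01,  1.56567049e+00, -7.84964138e-06,
        1.25736341e+00, -1.99967184e-02]), 'qd': array([-0.00112155,  0.00078158, -0.00110702, -0.00263711,  0.00034875,
        0.00209552]), 'effort': array([ 1.59003121e-03, -4.15512192e+01, -2.34160030e+01,  1.26525415e-04,
        8.30157223e-03, -5.93884280e-06]), 'eef_pos': array([ 0.16803752, -0.54941673,  0.23047208]), 'orientation': array([-3.10534144e+00, -4.64243042e-01,  3.64748534e-04]), 'ft_force': array([ 0.46217576,  0.33977097, -0.31156861]), 'torque': array([ 0.05095486, -0.01335647,  0.00110911]), 'gripper_width': 0.08532466854708977} 0.0187
top {'fov_y': 56.735022694165465, 'cx': 327.73007852613665, 'cy': 240.69815219428253, 'k1': 0.017385649485065418, 'rvec': array([ 2.16983414, -2.14148413,  0.12778729]), 'tvec': array([-0.043904  ,  0.50193557,  1.00562617])}
side {'fov_y': 50.671387138427775, 'cx': 323.02503199345676, 'cy': 234.74963365741493, 'k1': -0.12114448208344308, 'rvec': array([ 2.22881704, -0.72127117,  0.33505927]), 'tvec': array([-0.42436263,  0.23261551,  1.30830329])}
```

View pics/top0.png

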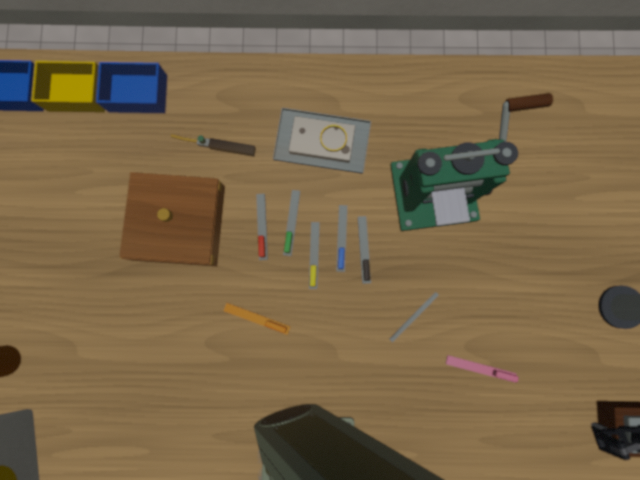

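View pics/side0.png

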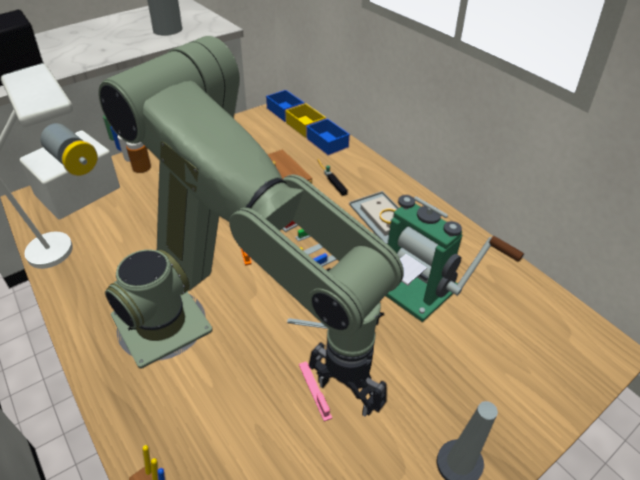

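```bash
cat > h.py <<'E'
import numpy as np, cv2
from scipy.spatial.transform import Rotation as R
def cam(c):
    f=240/np.tan(np.radians(c["fov_y"]/2)); M=R.from_rotvec(c["rvec"]).as_matrix(); return f,M,-M.T@c["tvec"]
def ray(c,uv):
    f,M,o=cam(c); uv=np.atleast_2d(uv).astype(float)
    d=(uv-[c["cx"],c["cy"]])/f; s=d.copy()
    for _ in range(20): s=d/(1+c["k1"]*(s**2).sum(1,keepdims=True))
    return o,np.c_[s,np.ones(len(s))]@M
def onz(c,uv,z):
    o,d=ray(c,uv); return (o+d*((z-o[2])/d[:,2])[:,None])[:,:2]
def proj(c,P):
    f,M,o=cam(c); p=(np.atleast_2d(P)-o)@M.T; s=p[:,:2]/p[:,2:]
    return s*(1+c["k1"]*(s**2).sum(1,keepdims=True))*f+[c["cx"],c["cy"]]
def down(yaw):  # tool pointing down, tool x axis at world angle yaw (deg); jaws across
    return R.from_euler("z",yaw,degrees=True)*R.from_euler("x",180,degrees=True)
def delta(s,pos,yaw=None):
    q=R.from_rotvec(s["orientation"]); q2=q if yaw is None else down(yaw)
    t=(q.inv()*q2).as_rotvec(degrees=True); d=q.inv().apply(np.array(pos)-s["eef_pos"])*100
    return np.round(np.r_[t,d],2)
def yaw(s): x=R.from_rotvec(s["orientation"]).as_matrix()[:,0]; return np.degrees(np.arctan2(x[1],x[0]))
E
python3 - <<'E'
from h import *; from cell import robot,optics
c=optics.capture("top"); print("cam",cam(c)[2], "yaw",yaw(robot.get_state()))
img=c["img"]; hsv=cv2.cvtColor(img,cv2.COLOR_BGR2HSV)
a=cv2.resize(img[140:295,215:395],None,fx=4.4,fy=3.87*1.137,interpolation=cv2.INTER_CUBIC)
b=cv2.resize(img[85:240,380:560],None,fx=4.4,fy=4.4,interpolation=cv2.INTER_CUBIC)
a=cv2.resize(img[140:295,215:395],None,fx=4,fy=3.8,interpolation=cv2.INTER_CUBIC) if 0 else cv2.resize(img[180:300,220:390],None,fx=4.6,fy=4.6,interpolation=cv2.INTER_CUBIC)
cv2.imwrite("pics/gz.png",a[:600,:800]); cv2.imwrite("pics/mz.png",b[:600,:800])
for n,p in (("red",(262,245)),("green",(288,242)),("yellow",(313,275)),("blue",(341,259)),("black",(366,270)),("blade",(316,240)),("wood",(300,260)),("table",(450,207)),("lid",(150,240)),("knob",(164,214))): print(n,hsv[p[1],p[0]])
print("lid knob",onz(c,(164,214),.104),"lid corners",onz(c,[(131,173),(219,179),(213,265),(121,259)],.068))
print("free spots",onz(c,[(100,300),(190,300),(190,390),(100,390)],0))
E
```

```text
cam [ 0.37527242 -0.04295129  1.05947   ] yaw 17.00413115311056
red [  4 178 155]
green [ 63 128 132]
yellow [ 29 181 168]
blue [109 145 162]
black [13 36 64]
blade [ 72  11 121]
wood [ 18 114 128]
table [120  10 152]
lid [ 14 157 112]
knob [ 21 168 138]
lid knob [[0.54745832 0.32000939]] lid corners [[0.64799447 0.41428224]
 [0.63676876 0.2129344 ]
 [0.4399151  0.21783696]
 [0.45076098 0.42331888]]
free spots [[0.35857263 0.49753326]
 [0.36101557 0.28614421]
 [0.15610622 0.27508762]
 [0.1541254  0.48111489]]
```

View pics/gz.png

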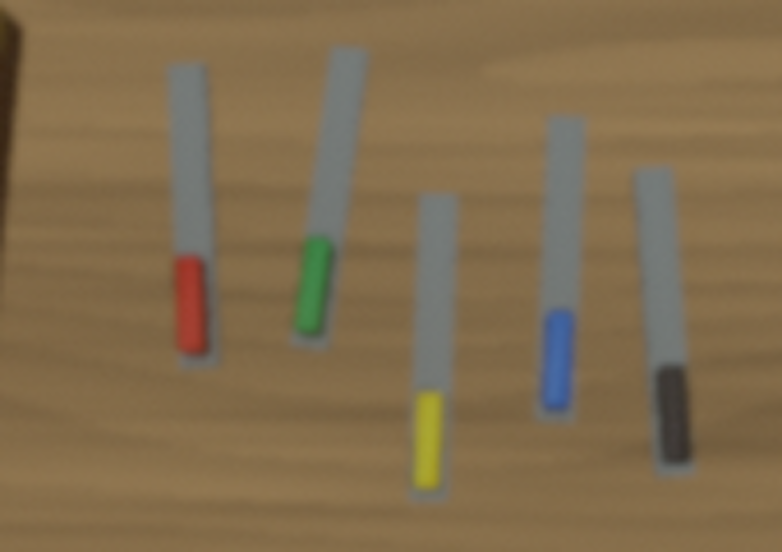

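View pics/mz.png

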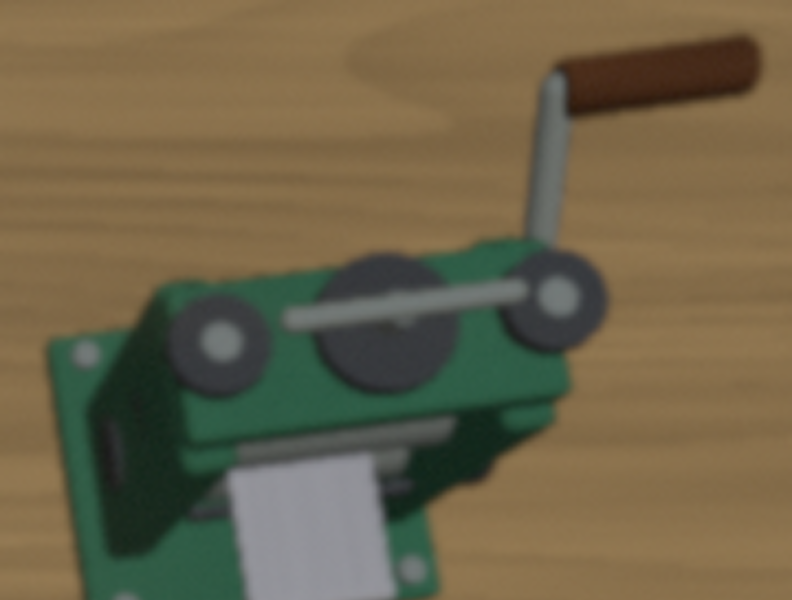

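```bash
cat > m.py <<'E'
from h import *
G={"2":((24,110,80),(36,255,255)),"4":((45,80,60),(80,255,255)),"6":((100,90,80),(120,255,255)),"8":((0,150,80),(7,255,255)),"10":((0,0,20),(179,90,85))}
def gauges(c,roi=(180,300,225,390),names="2 4 6 8 10".split(),zoff=0.):
    y0,y1,x0,x1=roi; hsv=cv2.cvtColor(c["img"],cv2.COLOR_BGR2HSV)[y0:y1,x0:x1]; out={}
    blade=cv2.inRange(hsv,(0,0,90),(179,60,255)); n,lab,st,_=cv2.connectedComponentsWithStats(blade)
    for g in names:
        t=int(g)/1000; m=cv2.inRange(hsv,*map(np.array,G[g])); n2,l2,s2,ce=cv2.connectedComponentsWithStats(m)
        if n2<2: continue
        k=1+np.argmax(s2[1:,4]); gp=onz(c,ce[k]+[x0,y0],t+.026+zoff)[0]
        best=None
        for i in range(1,n):
            if st[i,4]<120: continue
            v,u=np.nonzero(lab==i); P=onz(c,np.c_[u+x0,v+y0],t+zoff); F=P[np.linalg.norm(P-gp,axis=1)>.033]
            if len(F)<60: continue
            d=np.linalg.norm(P-gp,axis=1).min()
            if best is None or d<best[0]: best=(d,F,len(P))
        if best is None: print(g,gp,"no blade"); continue
        ctr,(w,h_),ang=cv2.minAreaRect((best[1]*1000).astype(np.float32)); mu=best[1].mean(0)
        ax=np.linalg.svd(best[1]-mu,full_matrices=False)[2][0]; ax*=np.sign(ax@(mu-gp)); s=(best[1]-mu)@ax
        tip=mu+ax*(s.max()+.0005); o=tip-.13*ax; a=mu-gp; 
        out[g]=(o,np.degrees(np.arctan2(ax[1],ax[0])),gp,tip)
        print(g,"orig",o.round(4),"yaw",round(out[g][1],1),"grip",gp.round(4),"yaw_gb",round(np.degrees(np.arctan2(a[1],a[0])),1),"tip",tip.round(4))
    return out
E
python3 - <<'E'
from m import *; from cell import optics
c=optics.capture("top"); gauges(c)
hsv=cv2.cvtColor(c["img"],cv2.COLOR_BGR2HSV)
m=cv2.inRange(hsv,(0,0,135),(179,25,255)); m[:185]=0;m[235:]=0;m[:,:425]=0;m[:,475:]=0
n,l,st,ce=cv2.connectedComponentsWithStats(m);k=1+np.argmax(st[1:,4]);print(st[k])
v,u=np.nonzero(l==k); P=onz(c,np.c_[u,v],.1195); r=cv2.minAreaRect((P*1000).astype(np.float32)); print("table",r); print(cv2.boxPoints(r))
g=cv2.inRange(hsv,(60,80,20),(90,255,255)); g[:150]=0; g[:,:385]=0;g[:,520:]=0
v,u=np.nonzero(g); q=cv2.approxPolyDP(cv2.convexHull(np.c_[u,v].astype(np.int32)),3,True)[:,0]; print(np.c_[q,onz(c,q,.022)])
E
```

```text
2 orig [ 0.4218 -0.0036] yaw -0.9 grip [ 0.4216 -0.0029] yaw_gb -1.4 tip [ 0.5518 -0.0057]
4 orig [0.5007 0.0565] yaw -6.3 grip [0.4988 0.0562] yaw_gb -6.0 tip [0.6299 0.0422]
6 orig [ 0.4635 -0.0685] yaw -1.6 grip [ 0.4618 -0.0681] yaw_gb -1.9 tip [ 0.5935 -0.0721]
8 orig [0.4882 0.1174] yaw 4.5 grip [0.4887 0.1179] yaw_gb 4.2 tip [0.6178 0.1277]
10 orig [ 0.4369 -0.1268] yaw 4.3 grip [ 0.4351 -0.1261] yaw_gb 3.7 tip [ 0.5665 -0.1171]
[ 433  189   36   35 1006]
table ((569.9379272460938, -299.6004638671875), (69.94029235839844, 67.23993682861328), 8.424182891845703)
[[ 530.41974 -271.46637]
 [ 540.27045 -337.98083]
 [ 609.4561  -327.73456]
 [ 599.6054  -261.2201 ]]
[[ 5.07000000e+02  1.66000000e+02  6.88973949e-01 -4.63275028e-01]
 [ 5.04000000e+02  1.80000000e+02  6.54613849e-01 -4.55022756e-01]
 [ 4.77000000e+02  2.19000000e+02  5.59668871e-01 -3.88579079e-01]
 [ 4.02000000e+02  2.29000000e+02  5.33603592e-01 -2.11916067e-01]
 [ 3.92000000e+02  1.63000000e+02  6.93467277e-01 -1.88996566e-01]
 [ 4.18000000e+02  1.50000000e+02  7.26361162e-01 -2.51604433e-01]
 [ 4.52000000e+02  1.50000000e+02  7.27204429e-01 -3.33167046e-01]
 [ 4.92000000e+02  1.55000000e+02  7.15751564e-01 -4.28458450e-01]]
```

```bash
cat > d.py <<'E'
import sys; from h import *; from cell import robot
s=robot.get_state(); a=list(map(float,sys.argv[1:])); print(delta(s,a[:3],a[3] if len(a)>3 else None), s["eef_pos"].round(4), "yaw",yaw(s).round(1),"t",s["t"],"F",s["ft_force"].round(1),"w",s["gripper_width"].round(4),"j",s["joints"].round(2))
E
python3 d.py .36 -.1 .25 50; python3 - <<'E'
from m import *; from cell import optics
c=optics.capture("top"); hsv=cv2.cvtColor(c["img"],cv2.COLOR_BGR2HSV)[200:230,150:180]
print(hsv[14,:,:].tolist()[::2])
m=cv2.inRange(hsv,(17,100,110),(30,255,255)); M=cv2.moments(m,True); u=M["m10"]/M["m00"]+150;v=M["m01"]/M["m00"]+200; print(u,v,M["m00"],onz(c,(u,v),.102))
E
```

```text
[[14, 159, 104], [14, 157, 104], [14, 162, 104], [16, 162, 110], [20, 167, 134], [21, 165, 139], [21, 167, 139], [21, 168, 138], [21, 166, 138], [21, 171, 125], [20, 168, 79], [16, 170, 81], [14, 162, 99], [14, 161, 100], [14, 160, 99]]
162.46031746031747 213.67460317460316 126.0 [[0.54849477 0.32416344]]Traceback (most recent call last):
  File "d.py", line 2, in <module>
    s=robot.get_state(); a=list(map(float,sys.argv[1:])); print(delta(s,a[:3],a[3] if len(a)>3 else None), s["eef_pos"].round(4), "yaw",yaw(s).round(1),"t",s["t"],"F",s["ft_force"].round(1),"w",s["gripper_width"].round(4),"j",s["joints"].round(2))
                                                                                                                                                                                                  ^^^^^^^^^^^^^^^^^^^^^^^^
AttributeError: 'float' object has no attribute 'round'
```

```bash
sed -i 's/yaw(s).round(1)/round(yaw(s),1)/; s/s\["gripper_width"\].round(4)/round(s["gripper_width"],4)/' d.py; python3 d.py .36 -.1 .25 50;
```

```text
[-4.000e-02 -2.000e-02 -3.300e+01  3.150e+01 -3.739e+01 -1.880e+00] [ 0.1681 -0.5497  0.2309] yaw 17.0 t 0.25 F [-0.2 -0.  -0. ] w 0.085 j [-1.29  0.32  1.57  0.    1.26 -0.02]
```

>>> apply_moves:
  deltas: "0 0 -33 31.5 -37.4 -1.9 -1;0 0 -33 31.5 -37.4 -1.9 -1;0 0 -33 31.5 -37.4 -1.9 -1;0 0 -33 31.5 -37.4 -1.9 -1;0 0 -33 31.5 -37.4 -1.9 -1;0 0 -33 31.5 -37.4 -1.9 -1;0 0 -33 31.5 -37.4 -1.9 -1;0 0 -33 31.5 -37.4 -1.9 -1;0 0 -33 31.5 -37.4 -1.9 -1;0 0 -33 31.5 -37.4 -1.9 -1;0 0 -33 31.5 -37.4 -1.9 -1;0 0 -33 31.5 -37.4 -1.9 -1"

```text
t: 1.25
eef_pos: [0.3604, -0.0972, 0.2506]
orientation: [-2.846, -1.329, -0.002]
ft_force: [0.5, -0.1, 0.2]
gripper_width: 0.0855
```

```bash
python3 d.py .547 .321 .18 87.5
```

```text
[ 2.000e-02 -8.000e-02 -3.742e+01  4.404e+01 -1.253e+01  7.130e+00] [ 0.3604 -0.0972  0.2506] yaw 50.1 t 1.25 F [ 0.5 -0.1  0.2] w 0.0855 j [-0.3  -0.02  1.93  0.    1.23  0.4 ]
```

Then down onto the knob in the same block (after −37.5° turn, tool z is still down).

>>> apply_moves:
  deltas: "0 0 -37.5 44 -12.5 7.1 -1;0 0 -37.5 44 -12.5 7.1 -1;0 0 -37.5 44 -12.5 7.1 -1;0 0 -37.5 44 -12.5 7.1 -1;0 0 -37.5 44 -12.5 7.1 -1;0 0 -37.5 44 -12.5 7.1 -1;0 0 -37.5 44 -12.5 7.1 -1;0 0 -37.5 44 -12.5 7.1 -1;0 0 -37.5 44 -12.5 7.1 -1;0 0 -37.5 44 -12.5 7.1 -1;0 0 -37.5 44 -12.5 7.1 -1;0 0 -37.5 44 -12.5 7.1 -1"

```text
t: 2.25
eef_pos: [0.5485, 0.3261, 0.178]
orientation: [-2.263, -2.177, -0.005]
ft_force: [-0.1, -0.0, -0.2]
gripper_width: 0.0855
```

```bash
python3 d.py .547 .321 .076 87.5; python3 - <<'E'
import cv2; from cell import optics
c=optics.capture("side"); cv2.imwrite("pics/s1.png",c["img"])
E
```

```text
[ 0.05 -0.2   0.27 -0.55 -0.14 10.2 ] [0.5485 0.3261 0.178 ] yaw 87.8 t 2.25 F [-0.1 -0.  -0.2] w 0.0855 j [0.52 0.45 1.49 0.   1.19 0.56]
```

View pics/s1.png

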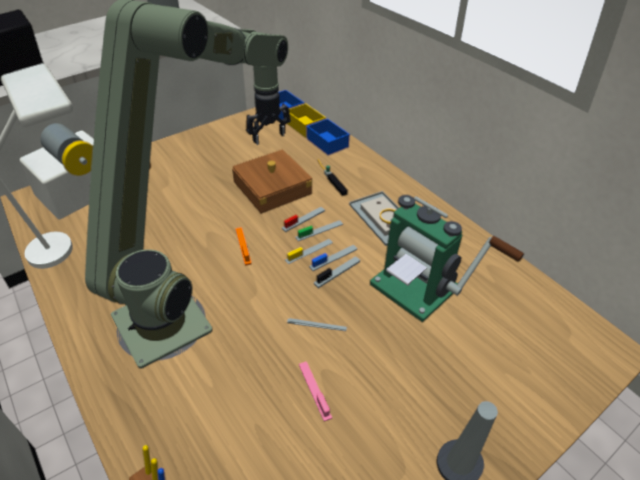

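>>> apply_moves:
  deltas: "0 0 0 -0.5 -0.1 4 -1;0 0 0 -0.5 -0.1 7 -1;0 0 0 -0.5 -0.1 9.5 -1;0 0 0 -0.5 -0.1 10.2 -1;0 0 0 -0.5 -0.1 10.2 -1;0 0 0 -0.5 -0.1 10.2 1;0 0 0 -0.5 -0.1 10.2 1;0 0 0 -0.5 -0.1 10.2 1;0 0 0 -0.5 -0.1 10.2 1;0 0 0 -0.5 -0.1 10.2 1;0 0 0 -0.5 -0.1 10.2 1;0 0 0 -0.5 -0.1 10.2 1"
  newtons: 40

```text
t: 3.3
eef_pos: [0.5473, 0.3199, 0.0777]
orientation: [-2.264, -2.178, -0.006]
ft_force: [0.1, -0.7, 6.0]
gripper_width: 0.0271
```

>>> apply_moves:
  deltas: "0 0 0 0 0 -1 1;0 0 0 0 0 -2 1;0 0 0 0 0 -3 1;0 0 0 0 0 -5 1;0 0 0 0 0 -7 1;0 0 0 0 0 -7 1;0 0 0 0 0 -7 1"

```text
t: 3.88
eef_pos: [0.5478, 0.3201, 0.1491]
orientation: [2.264, 2.178, 0.01]
ft_force: [-0.8, -0.0, -2.3]
gripper_width: 0.0268
```

```bash
python3 d.py .315 .37 .146
```

```text
[  0.     0.     0.     4.08 -23.45   0.21] [0.5478 0.3201 0.1491] yaw 87.8 t 3.8833 F [-0.8 -0.  -2.3] w 0.0268 j [0.51 0.47 1.55 0.   1.12 0.55]
```

>>> apply_moves:
  deltas: "0 0 0 0.2 -1.5 0 1;0 0 0 0.6 -4 0 1;0 0 0 1.2 -7 0 1;0 0 0 1.8 -10 0 1;0 0 0 2.4 -13 0 1;0 0 0 2.9 -16 0 1;0 0 0 3.4 -19 0 1;0 0 0 3.8 -21.5 0 1;0 0 0 4 -23 0 1;0 0 0 4.1 -23.5 0 1;0 0 0 4.1 -23.5 0 1;0 0 0 4.1 -23.5 0 1"

```text
t: 4.88
eef_pos: [0.3149, 0.3701, 0.1477]
orientation: [2.263, 2.178, 0.01]
ft_force: [0.1, 0.1, -2.2]
gripper_width: 0.0268
```

>>> apply_moves:
  deltas: "0 0 0 0 0 2.5 1;0 0 0 0 0 5 1;0 0 0 0 0 7.5 1;0 0 0 0 0 9.5 1;0 0 0 0 0 11 1;0 0 0 0 0 11.6 1;0 0 0 0 0 11.9 1;0 0 0 0 0 12.1 1;0 0 0 0 0 12.2 1;0 0 0 0 0 12.2 1"

```text
t: 5.72
eef_pos: [0.3162, 0.371, 0.0263]
orientation: [2.263, 2.178, 0.013]
ft_force: [0.6, 0.1, -3.7]
gripper_width: 0.0268
```

```bash
python3 d.py .315 .37 .0257
```

```text
[ 0.    0.    0.   -0.11 -0.12  0.06] [0.3162 0.371  0.0263] yaw 87.8 t 5.7167 F [ 0.6  0.1 -3.7] w 0.0268 j [ 0.84  0.41  2.04 -0.    0.68  0.88]
```

Nearly down; release, lift, and check.

>>> apply_moves:
  deltas: "0 0 0 0 0 0.1 1;0 0 0 0 0 0.1 1;0 0 0 0 0 0.1 -1;0 0 0 0 0 0.1 -1;0 0 0 0 0 0.1 -1;0 0 0 0 0 0.1 -1;0 0 0 0 0 -3 -1;0 0 0 0 0 -7 -1;0 0 0 0 0 -11 -1;0 0 0 0 0 -15 -1;0 0 0 0 0 -15 -1"

```text
t: 6.63
eef_pos: [0.3184, 0.3738, 0.1841]
orientation: [-2.263, -2.178, -0.038]
ft_force: [0.4, 1.0, -0.3]
gripper_width: 0.0851
```

```bash
python3 d.py .4635 -.0685 .18 -1.6; python3 - <<'E'
from m import *; from cell import optics
c=optics.capture("side"); cv2.imwrite("pics/s2.png",cv2.resize(c["img"][130:330,110:460],None,fx=2.2,fy=2.2))
c=optics.capture("top"); gauges(c); cv2.imwrite("pics/t2.png",c["img"])
E
```

```text
[-5.000e-02 -1.530e+00  8.939e+01 -4.364e+01  1.620e+01 -9.000e-02] [0.3184 0.3738 0.1841] yaw 87.8 t 6.6333 F [ 0.4  1.  -0.3] w 0.0851 j [ 0.84  0.21  1.84 -0.    1.06  0.88]
2 orig [ 0.4218 -0.0037] yaw -0.8 grip [ 0.422 -0.003] yaw_gb -1.3 tip [ 0.5517 -0.0056]
4 orig [0.5008 0.0567] yaw -6.5 grip [0.4988 0.0562] yaw_gb -6.0 tip [0.6299 0.0421]
6 orig [ 0.4636 -0.0686] yaw -1.6 grip [ 0.4616 -0.0681] yaw_gb -1.8 tip [ 0.5936 -0.0721]
8 orig [0.4882 0.1177] yaw 4.4 grip [0.4886 0.1179] yaw_gb 4.3 tip [0.6178 0.1276]
10 orig [ 0.4369 -0.1264] yaw 4.0 grip [ 0.4353 -0.1261] yaw_gb 3.7 tip [ 0.5665 -0.1173]
```

View pics/s2.png

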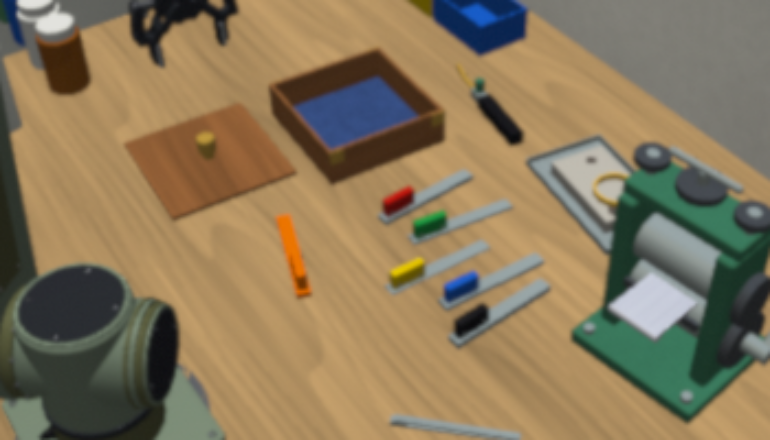

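>>> apply_moves:
  deltas: "0 -1.5 89.5 -43.6 16.2 0 0;0 -1.5 89.5 -43.6 16.2 0 0;0 -1.5 89.5 -43.6 16.2 0 0;0 -1.5 89.5 -43.6 16.2 0 0;0 -1.5 89.5 -43.6 16.2 0 0;0 -1.5 89.5 -43.6 16.2 0 0;0 -1.5 89.5 -43.6 16.2 0 0;0 -1.5 89.5 -43.6 16.2 0 0;0 -1.5 89.5 -43.6 16.2 0 0;0 -1.5 89.5 -43.6 16.2 0 0;0 -1.5 89.5 -43.6 16.2 0 0;0 -1.5 89.5 -43.6 16.2 0 0"

```text
t: 7.73
eef_pos: [0.4619, -0.0762, 0.174]
orientation: [3.132, 0.033, -0.014]
ft_force: [1.7, 0.6, -0.0]
gripper_width: 0.0425
```

```bash
python3 d.py .463 -.0685 .08 -1.6
```

```text
[ 0.56  0.5   2.82  0.21 -0.85  9.39] [ 0.4619 -0.0762  0.174 ] yaw 1.2 t 7.7333 F [ 1.7  0.6 -0. ] w 0.0425 j [-0.18  0.2   1.88 -0.01  1.06  1.38]
```

>>> apply_moves:
  deltas: "0.6 0.5 2.8 0.2 -0.8 3 0;0.6 0.5 2.8 0.2 -0.8 6 0;0.6 0.5 2.8 0.2 -0.8 8.5 0;0.6 0.5 2.8 0.2 -0.8 9.4 0;0.6 0.5 2.8 0.2 -0.8 9.4 0;0.6 0.5 2.8 0.2 -0.8 9.4 0"

```text
t: 8.23
eef_pos: [0.4627, -0.0689, 0.0795]
orientation: [-3.14, 0.043, 0.002]
ft_force: [-0.3, 0.0, 0.3]
gripper_width: 0.043
```

```bash
python3 d.py .463 -.0685 .010 -1.6
```

```text
[-0.05  0.09  0.03  0.04 -0.03  6.95] [ 0.4627 -0.0689  0.0795] yaw -1.6 t 8.2333 F [-0.3  0.   0.3] w 0.043 j [-0.17  0.31  2.02  0.    0.81  1.42]
```

>>> apply_moves:
  deltas: "0 0 0 0 0 2.5 0;0 0 0 0 0 5 0;0 0 0 0 0 6.5 0;0 0 0 0 0 6.9 0;0 0 0 0 0 6.9 0;0 0 0 0 0 6.9 1;0 0 0 0 0 6.9 1;0 0 0 0 0 6.9 1;0 0 0 0 0 6.9 1;0 0 0 0 0 6.9 1;0 0 0 0 0 6.9 1;0 0 0 0 0 6.9 1"
  newtons: 80

```text
t: 9.23
eef_pos: [0.4639, -0.069, 0.0121]
orientation: [-3.141, 0.043, -0.003]
ft_force: [0.4, 0.2, 6.4]
gripper_width: 0.0122
```

>>> apply_moves:
  deltas: "0 0 0 0 0 -1 1;0 0 0 0 0 -4 1;0 0 0 0 0 -8 1;0 0 0 0 0 -12 1;0 0 0 0 0 -16 1;0 0 0 0 0 -17 1;0 0 0 0 0 -17 1;0 0 0 0 0 -17 1"

```text
t: 9.9
eef_pos: [0.4631, -0.069, 0.1825]
orientation: [-3.141, 0.043, -0.005]
ft_force: [0.2, 0.4, -2.2]
gripper_width: 0.0123
```

```bash
python3 - <<'E'
from h import *; n=np.array([.630,-.290]); a=np.radians(8.4); u=np.array([np.cos(a),np.sin(a)])
for x in (-.25,-.155,-.12): print(x,(n+x*u).round(4))
E
python3 d.py .3827 -.3265 .18 8.4
```

```text
-0.25 [ 0.3827 -0.3265]
-0.155 [ 0.4767 -0.3126]
-0.12 [ 0.5113 -0.3075]
[-0.   -0.17 -9.97 -7.34 25.96  0.22] [ 0.4631 -0.069   0.1825] yaw -1.6 t 9.9 F [ 0.2  0.4 -2.2] w 0.0123 j [-0.17  0.19  1.88  0.    1.07  1.42]
```

>>> apply_moves:
  deltas: "0 0 -2 -1 3 0 1;0 0 -4 -2 6 0 1;0 0 -6 -3 10 0 1;0 0 -8 -4 14 0 1;0 0 -10 -5.5 18 0 1;0 0 -10 -6.5 22 0 1;0 0 -10 -7 24.5 0 1;0 0 -10 -7.3 26 0 1;0 0 -10 -7.3 26 0 1;0 0 -10 -7.3 26 0 1;0 0 -10 -7.3 26 0 1"

```text
t: 10.82
eef_pos: [0.3824, -0.3255, 0.1807]
orientation: [-3.13, -0.231, -0.001]
ft_force: [0.1, 0.5, -1.6]
gripper_width: 0.0123
```

```bash
python3 d.py .4619 -.3148 .140 8.4; python3 - <<'E'
from h import *; from cell import optics
c=optics.capture("side"); cv2.imwrite("pics/s3.png",cv2.resize(c["img"][150:370,240:520],None,fx=2.7,fy=2.7,interpolation=cv2.INTER_CUBIC))
E
```

```text
[-0.17 -0.05  0.04  8.02  0.12  4.08] [ 0.3824 -0.3255  0.1807] yaw 8.4 t 10.8167 F [ 0.1  0.5 -1.6] w 0.0123 j [-0.73  0.25  1.8   0.    1.09  0.69]
```

View pics/s3.png

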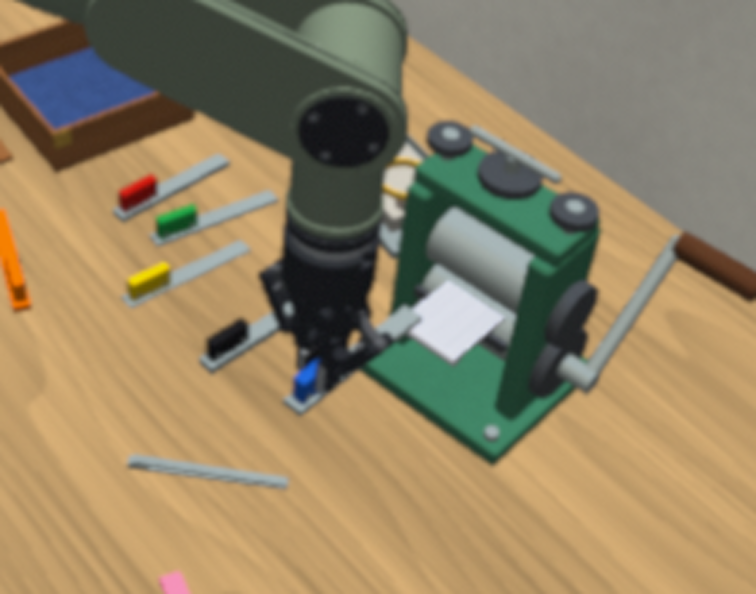

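>>> apply_moves:
  deltas: "-0.2 0 0 1 0.1 2 1;-0.2 0 0 2 0.1 4 1;-0.2 0 0 4 0.1 4.1 1;-0.2 0 0 6 0.1 4.1 1;-0.2 0 0 7.5 0.1 4.1 1;-0.2 0 0 8 0.1 4.1 1;-0.2 0 0 8 0.1 4.1 1;-0.2 0 0 8 0.1 4.1 1"

```text
t: 11.53
eef_pos: [0.4616, -0.3139, 0.1402]
orientation: [3.132, 0.234, 0.001]
ft_force: [-0.3, -0.3, -2.7]
gripper_width: 0.0121
```

>>> apply_moves:
  deltas: "0 0 0 0 0 0.3 1;0 0 0 0 0 0.5 1;0 0 0 0 0 0.6 1;0 0 0 0 0 0.6 1"

```text
t: 11.87
eef_pos: [0.4609, -0.3139, 0.1339]
orientation: [3.133, 0.233, -0.0]
ft_force: [-0.6, 0.1, -1.2]
gripper_width: 0.0125
```

```bash
python3 d.py .4619 -.3148 .1315 8.4; python3 - <<'E'
from m import *; from cell import optics
for n,(a,b,e,f) in (("top",(150,260,370,510)),("side",(200,340,330,500))):
    c=optics.capture(n); cv2.imwrite(f"pics/{n}4.png",cv2.resize(c["img"][a:b,e:f],None,fx=3,fy=3,interpolation=cv2.INTER_CUBIC))
a=cv2.imread("pics/top4.png");b=cv2.imread("pics/side4.png"); k=np.zeros((750,510,3),np.uint8);k[:330,:420]=a;k[330:,:]=b;cv2.imwrite("pics/c4.png",cv2.resize(k,None,fx=.8,fy=.8))
E
```

```text
[0.02 0.01 0.12 0.09 0.1  0.24] [ 0.4609 -0.3139  0.1339] yaw 8.5 t 11.8667 F [-0.6  0.1 -1.2] w 0.0125 j [-0.62  0.37  1.75 -0.    1.02  0.8 ]
```

View pics/c4.png

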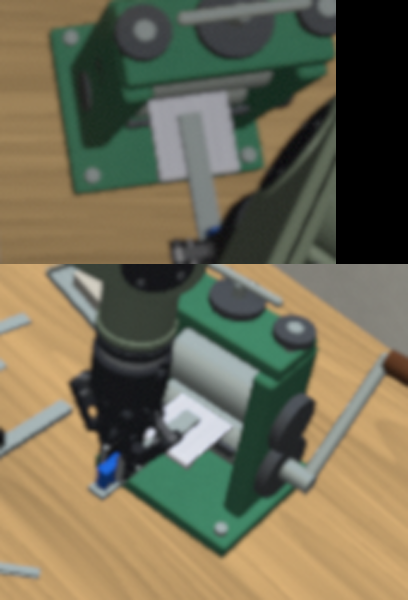

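>>> apply_moves:
  deltas: "0 0 0 0 0 0.1 1;0 0 0 0 0 0.2 1;0 0 0 0 0 0.2 1;0 0 0 0 0 0.2 1"

```text
t: 12.3
eef_pos: [0.4612, -0.3141, 0.1322]
orientation: [3.132, 0.233, 0.0]
ft_force: [0.2, -0.2, -2.0]
gripper_width: 0.0123
```

>>> apply_moves:
  deltas: "0 0 0 0.5 0 0 1;0 0 0 1 0 0 1;0 0 0 1.5 0 0 1;0 0 0 1.5 0 0 1;0 0 0 1.5 0 0 1"

```text
t: 12.72
eef_pos: [0.4765, -0.3117, 0.1321]
orientation: [3.132, 0.235, 0.0]
ft_force: [0.4, 0.3, -3.0]
gripper_width: 0.0122
```

```bash
python3 d.py .511 -.3075 .132 8.4
```

```text
[ 0.04 -0.01  0.16  3.47  0.1   0.01] [ 0.4765 -0.3117  0.1321] yaw 8.6 t 12.7167 F [ 0.4  0.3 -3. ] w 0.0122 j [-0.6   0.39  1.72 -0.    1.03  0.82]
```

>>> apply_moves:
  deltas: "0 0 0 0.4 0 0 1;0 0 0 0.8 0 0 1;0 0 0 1.2 0.05 0 1;0 0 0 1.2 0.05 0 1;0 0 0 1.2 0.05 0 1"

```text
t: 13.13
eef_pos: [0.4887, -0.3104, 0.132]
orientation: [3.132, 0.235, 0.0]
ft_force: [0.9, 0.3, -1.8]
gripper_width: 0.0125
```

>>> apply_moves:
  deltas: "0 0 0 0.2 0 0 1;0 0 0 0.3 0 0 1;0 0 0 0.3 0 0 1"

```text
t: 13.38
eef_pos: [0.4918, -0.3099, 0.132]
orientation: [3.132, 0.235, 0.0]
ft_force: [0.6, -0.7, -1.2]
gripper_width: 0.0126
```

>>> apply_moves:
  deltas: "0 0 0 0.2 0 0 1;0 0 0 0.3 0 0 1;0 0 0 0.3 0 0 1"

```text
t: 13.63
eef_pos: [0.495, -0.3095, 0.132]
orientation: [3.132, 0.235, 0.001]
ft_force: [-0.1, -0.2, -2.6]
gripper_width: 0.0122
```

>>> apply_moves:
  deltas: "0 0 0 0.2 0 0 1;0 0 0 0.3 0 0 1;0 0 0 0.3 0 0 1"

```text
t: 13.88
eef_pos: [0.4984, -0.3091, 0.1321]
orientation: [3.132, 0.235, 0.001]
ft_force: [-0.8, -0.2, -1.7]
gripper_width: 0.012
```

>>> apply_moves:
  deltas: "0 0 0 0.15 0 0 1;0 0 0 0.2 0 0 1;0 0 0 0.2 0 0 1"

```text
t: 14.13
eef_pos: [0.5006, -0.3088, 0.1322]
orientation: [3.132, 0.235, 0.002]
ft_force: [0.2, -0.3, -1.0]
gripper_width: 0.0128
```

>>> apply_moves:
  deltas: "0 0 0 0.15 0 0 1;0 0 0 0.2 0 0 1;0 0 0 0.2 0 0 1"

```text
t: 14.38
eef_pos: [0.5028, -0.3085, 0.1322]
orientation: [3.132, 0.235, 0.002]
ft_force: [0.9, 0.2, -1.5]
gripper_width: 0.0124
```

>>> apply_moves:
  deltas: "0 0 0 0.2 0 0 1;0 0 0 0.3 0 0 1;0 0 0 0.3 0 0 1"

```text
t: 14.63
eef_pos: [0.5061, -0.308, 0.1322]
orientation: [3.131, 0.236, 0.003]
ft_force: [-0.5, 0.0, -1.6]
gripper_width: 0.0122
```

>>> apply_moves:
  deltas: "0 0 0 0.2 0 0 1;0 0 0 0.3 0 0 1;0 0 0 0.3 0 0 1"

```text
t: 14.88
eef_pos: [0.5093, -0.3075, 0.1321]
orientation: [3.131, 0.236, 0.003]
ft_force: [-0.1, 0.6, -1.9]
gripper_width: 0.0125
```

>>> apply_moves:
  deltas: "0 0 0 0.2 0 0 1;0 0 0 0.3 0 0 1;0 0 0 0.3 0 0 1"

```text
t: 15.13
eef_pos: [0.5126, -0.307, 0.1321]
orientation: [3.131, 0.236, 0.003]
ft_force: [0.9, -0.6, -1.5]
gripper_width: 0.0127
```

>>> apply_moves:
  deltas: "0 0 0 0.2 0 0 1;0 0 0 0.3 0 0 1;0 0 0 0.3 0 0 1"

```text
t: 15.38
eef_pos: [0.5158, -0.3066, 0.1321]
orientation: [3.131, 0.236, 0.004]
ft_force: [0.5, 0.9, -1.7]
gripper_width: 0.0124
```

>>> apply_moves:
  deltas: "0 0 0 0.3 0 0 1;0 0 0 0.6 0 0 1;0 0 0 0.9 0 0 1;0 0 0 1 0 0 1;0 0 0 1 0 0 1"

```text
t: 15.8
eef_pos: [0.5262, -0.305, 0.132]
orientation: [3.131, 0.237, 0.004]
ft_force: [-0.5, -0.1, -1.1]
gripper_width: 0.0121
```

>>> apply_moves:
  deltas: "0 0 0 -1 0 0 1;0 0 0 -3 0 0 1;0 0 0 -6 0.3 0 1;0 0 0 -9 0.3 0 1;0 0 0 -12 0.3 0 1;0 0 0 -14 0.3 -1 1;0 0 0 -14 0.3 -3 1;0 0 0 -14 0.3 -5 1;0 0 0 -14 0.3 -5 1"

```text
t: 16.55
eef_pos: [0.3885, -0.3305, 0.1853]
orientation: [3.126, 0.235, 0.012]
ft_force: [1.0, -0.1, -1.2]
gripper_width: 0.0124
```

```bash
python3 - <<'E'
from h import *; from cell import optics
c=optics.capture("top"); hsv=cv2.cvtColor(c["img"],cv2.COLOR_BGR2HSV)
m=cv2.inRange(hsv,(100,120,60),(125,255,255)); n,l,st,ce=cv2.connectedComponentsWithStats(m)
for i in range(1,n):
    if st[i,4]>500 and 100<ce[i][0]<260 and ce[i][1]>150:
        v,u=np.nonzero(l==i); P=onz(c,np.c_[u,v],.006); r=cv2.minAreaRect((P*1000).astype(np.float32)); print(st[i],ce[i],r); print(cv2.boxPoints(r).round(0))
print(onz(c,ce[1:],.006)[:3]); cv2.imwrite("pics/t5.png",c["img"])
E
python3 d.py .36 -.1 .20 -2.5
```

```text
[153 190  49  35 668] [175.82185629 209.24850299] ((574.7154541015625, 329.6119384765625), (95.1578140258789, 96.73426818847656), 44.92487716674805)
[[507. 330.]
 [575. 262.]
 [643. 329.]
 [574. 397.]]
[[0.8837802  0.74070148]
 [0.88547199 0.45837479]
 [0.63103014 0.38999773]]
[  0.27  -0.32  11.12   0.67 -23.13  -1.78] [ 0.3881 -0.3298  0.1834] yaw 8.6 t 16.6 F [ 0.4 -0.7 -2.5] w 0.0122 j [-0.73  0.25  1.79  0.    1.09  0.69]
```

View pics/t5.png

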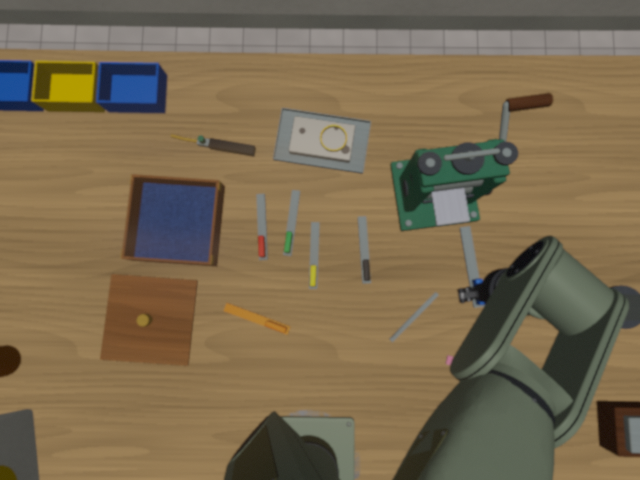

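```bash
python3 d.py .44 .02 .19 -2.5; python3 - <<'E'
from h import *; from cell import optics
c=optics.capture("top"); P=onz(c,[(133,176),(223,179),(217,266),(123,262)],.06); print(P.round(4),P.mean(0))
g=cv2.cvtColor(c["img"],cv2.COLOR_BGR2HSV); m=cv2.inRange(g,(0,90,0),(14,255,105))
m[:165]=0;m[268:]=0;m[:,:115]=0;m[:,232:]=0
v,u=np.nonzero(m); q=cv2.approxPolyDP(cv2.convexHull(np.c_[u,v].astype(np.int32)),4,True)[:,0]; print(q.tolist(),onz(c,q,.06).round(4))
# knob on bench
h=g[300:340,125:165]; k=cv2.inRange(h,(17,100,110),(30,255,255)); M=cv2.moments(k,True); print(onz(c,(125+M["m10"]/M["m00"],300+M["m01"]/M["m00"]),.05),M["m00"])
E
```

```text
[  0.27  -0.32  11.12  10.37 -33.81  -0.78] [ 0.3881 -0.3298  0.1834] yaw 8.6 t 16.6 F [ 0.4 -0.7 -2.5] w 0.0122 j [-0.73  0.25  1.79  0.    1.09  0.69]
[[0.6432 0.4129]
 [0.639  0.2058]
 [0.4383 0.2109]
 [0.4447 0.4221]] [0.54128815 0.31292491]
[[222, 187], [215, 264], [124, 255], [134, 177], [209, 181]] [[0.6201 0.2073]
 [0.4427 0.2155]
 [0.4605 0.421 ]
 [0.6409 0.4105]
 [0.6338 0.2378]]
[[0.31624642 0.37523304]] 136.0
```

>>> apply_moves:
  deltas: "0 0 2 1 -2 0 1;0 0 5 2 -5.5 0 1;0 0 8 3 -9.5 0 1;0 0 11 4.2 -13.5 0 1;0 0 11 5.4 -17.5 0 1;0 0 11 6.6 -21.5 0 1;0 0 11 7.8 -25.5 -0.5 1;0 0 11 9 -29.5 -0.8 1;0 0 11 10 -32.5 -0.8 1;0 0 11 10.4 -33.8 -0.8 1;0 0 11 10.4 -33.8 -0.8 1;0 0 11 10.4 -33.8 -0.8 1"

```text
t: 17.65
eef_pos: [0.4386, 0.0213, 0.188]
orientation: [3.138, -0.061, 0.0]
ft_force: [0.2, -0.4, -1.9]
gripper_width: 0.0122
```

```bash
python3 d.py .4958 .382 .16 -2.5
```

```text
[ 1.600e-01 -1.000e-02  2.900e-01  4.330e+00 -3.628e+01  2.700e+00] [0.4386 0.0213 0.188 ] yaw -2.2 t 17.65 F [ 0.2 -0.4 -1.9] w 0.0122 j [ 0.02  0.14  1.92 -0.    1.08  1.64]
```

>>> apply_moves:
  deltas: "0 0 0 0.3 -2 0 1;0 0 0 0.7 -5.5 0 1;0 0 0 1.2 -9.5 0 1;0 0 0 1.7 -13.5 0 1;0 0 0 2.2 -17.5 0 1;0 0 0.3 2.7 -21.5 0.5 1;0 0 0.3 3.2 -25.5 1 1;0 0 0.3 3.7 -29.5 1.5 1;0 0 0.3 4 -33 2 1;0 0 0.3 4.3 -35.5 2.7 1;0 0 0.3 4.3 -36.3 2.7 1;0 0 0.3 4.3 -36.3 2.7 1"

```text
t: 18.65
eef_pos: [0.4957, 0.3824, 0.1581]
orientation: [3.136, -0.068, -0.003]
ft_force: [-0.4, 0.4, -0.9]
gripper_width: 0.0124
```

>>> apply_moves:
  deltas: "0 0 0 0 0 0 1;0 0 0 0 0 0 1"

```text
t: 18.82
eef_pos: [0.4958, 0.3802, 0.1576]
orientation: [3.134, -0.07, -0.005]
ft_force: [0.4, -0.7, -1.3]
gripper_width: 0.0127
```

```bash
python3 d.py .4958 .382 .019 -2.5;  python3 - <<'E'
from h import *; from cell import optics
c=optics.capture("top");d=optics.capture("side"); a=cv2.resize(c["img"][150:280,100:250],None,fx=2.6,fy=2.6,interpolation=cv2.INTER_CUBIC);b=cv2.resize(d["img"][100:230,200:350],None,fx=2.6,fy=2.6,interpolation=cv2.INTER_CUBIC); cv2.imwrite("pics/c6.png",np.hstack([a,b]))
print(proj(c,[.4958+.1299,.382-.0057,.15]))
E
```

```text
[ 0.37  0.18 -0.07  0.04 -0.27 13.86] [0.4958 0.3802 0.1576] yaw -2.6 t 18.8167 F [ 0.4 -0.7 -1.3] w 0.0127 j [ 0.64  0.45  1.55 -0.    1.15  2.25]
[[131.08792527 172.87980329]]
```

View pics/c6.png

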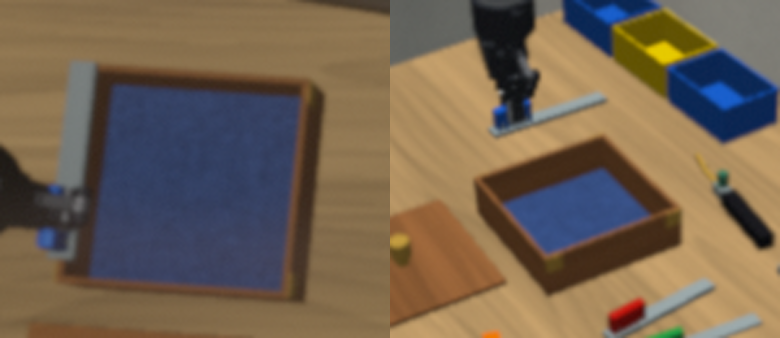

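```bash
python3 - <<'E'
from h import *; from cell import optics
c=optics.capture("top"); print(onz(c,[(135.4,257),(141.5,182.7),(216.5,187.3)],.006), onz(c,[(135.4,257),(209.6,262),(216.5,187.3)],.06))
E
```

```text
[[0.46065953 0.41881706]
 [0.64131665 0.41597741]
 [0.63243988 0.23411408]] [[0.45628266 0.39514719]
 [0.44709765 0.22789488]
 [0.61925769 0.21991194]]
```

>>> apply_moves:
  deltas: "0.3 0.1 0 0.1 -0.3 3 1;0.3 0.1 0 0.1 -0.3 6 1;0.3 0.1 0 0.1 -0.3 9 1;0.3 0.1 0 0.1 -0.3 11.5 1;0.3 0.1 0 0.1 -0.3 13 1;0.3 0.1 0 0.1 -0.3 13.6 1;0.3 0.1 0 0.1 -0.3 13.6 1;0.3 0.1 0 0.1 -0.3 13.6 1"

```text
t: 19.63
eef_pos: [0.4975, 0.3832, 0.0235]
orientation: [-3.139, 0.071, -0.002]
ft_force: [-0.4, -0.1, -1.7]
gripper_width: 0.0125
```

>>> apply_moves:
  deltas: "0 0 0 0 0 0.2 1;0 0 0 0 0 0.3 1;0 0 0 0 0 0.3 1"

```text
t: 19.88
eef_pos: [0.498, 0.3835, 0.0215]
orientation: [-3.138, 0.071, -0.004]
ft_force: [0.3, 0.1, -1.0]
gripper_width: 0.0124
```

```bash
python3 d.py .4965 .383 .018 -2.5
```

```text
[-0.15 -0.15 -0.11 -0.15  0.06  0.35] [0.498  0.3835 0.0215] yaw -2.6 t 19.8833 F [ 0.3  0.1 -1. ] w 0.0124 j [0.64 0.59 1.7  0.   0.85 2.25]
```

>>> apply_moves:
  deltas: "0 0 0 0 0 0.2 1;0 0 0 0 0 0.35 1;0 0 0 0 0 0.35 1;0 0 0 0 0 0.35 0.5;0 0 0 0 0 0.35 0.5;0 0 0 0 0 0.35 0.5;0 0 0 0 0 0.35 0.5;0 0 0 0 0 -1 0.5;0 0 0 0 0 -4 0.5;0 0 0 0 0 -8 0.5;0 0 0 0 0 -12 0.5;0 0 0 0 0 -12 0.5"

```text
t: 20.88
eef_pos: [0.5016, 0.3861, 0.1505]
orientation: [-3.128, 0.071, -0.025]
ft_force: [1.0, 1.0, 1.0]
gripper_width: 0.0213
```

```bash
python3 - <<'E'
from m import *; from cell import optics
c=optics.capture("top"); gauges(c,names="2 4 8 10".split()); gauges(c,roi=(165,280,105,235),names=["6"],zoff=.006)
E
python3 d.py .4885 .1177 .08 4.4
```

```text
2 orig [ 0.4218 -0.0035] yaw -0.9 grip [ 0.4218 -0.0029] yaw_gb -1.4 tip [ 0.5518 -0.0056]
4 orig [0.5007 0.0565] yaw -6.3 grip [0.499  0.0562] yaw_gb -6.0 tip [0.6299 0.0421]
8 orig [0.4882 0.1177] yaw 4.4 grip [0.4886 0.1179] yaw_gb 4.3 tip [0.6178 0.1277]
10 orig [ 0.4369 -0.1265] yaw 4.0 grip [ 0.4352 -0.1261] yaw_gb 3.7 tip [ 0.5665 -0.1173]
6 orig [0.4979 0.3805] yaw -0.5 grip [0.5475 0.315 ] yaw_gb 79.3 tip [0.6279 0.3793]
[-0.51 -0.68 -7.01 -0.03 26.82  6.44] [0.5002 0.385  0.1469] yaw -2.6 t 20.9333 F [-0.7  0.4  0.8] w 0.0212 j [0.64 0.46 1.56 0.   1.1  2.25]
```

>>> apply_moves:
  deltas: "-0.5 -0.7 -2 0 4 0 0;-0.5 -0.7 -7 0 8 0 0;-0.5 -0.7 -7 0 12 0 0;-0.5 -0.7 -7 0 16 1 0;-0.5 -0.7 -7 0 20 3 0;-0.5 -0.7 -7 0 24 5 0;-0.5 -0.7 -7 0 26 6.4 0;-0.5 -0.7 -7 0 26.8 6.4 0;-0.5 -0.7 -7 0 26.8 6.4 0;-0.5 -0.7 -7 0 26.8 6.4 0"

```text
t: 21.77
eef_pos: [0.4894, 0.1184, 0.0806]
orientation: [-3.138, -0.119, -0.001]
ft_force: [-0.4, -0.3, 1.0]
gripper_width: 0.0428
```

```bash
python3 d.py .4885 .1178 .013 4.4
```

```text
[-0.05 -0.03 -0.06 -0.1   0.06  6.76] [0.4894 0.1184 0.0806] yaw 4.3 t 21.7667 F [-0.4 -0.3  1. ] w 0.0428 j [0.21 0.36 1.94 0.   0.84 1.71]
```

>>> apply_moves:
  deltas: "0 0 0 -0.1 0 2.5 0;0 0 0 -0.1 0 5 0;0 0 0 -0.1 0 6.3 0;0 0 0 -0.1 0 6.7 0;0 0 0 -0.1 0 6.7 0;0 0 0 -0.1 0 6.7 1;0 0 0 -0.1 0 6.7 1;0 0 0 -0.1 0 6.7 1;0 0 0 -0.1 0 6.7 1;0 0 0 -0.1 0 6.7 1;0 0 0 -0.1 0 6.7 1;0 0 0 -0.1 0 6.7 1"
  newtons: 90

```text
t: 22.77
eef_pos: [0.4897, 0.1189, 0.0152]
orientation: [-3.137, -0.119, -0.006]
ft_force: [-1.6, 1.0, 6.3]
gripper_width: 0.0122
```

>>> apply_moves:
  deltas: "0 0 0 0 0 -1 1;0 0 0 0 0 -4 1;0 0 0 0 0 -8 1;0 0 0 0 0 -12 1;0 0 0 0 0 -16 1;0 0 0 0 0 -17 1;0 0 0 0 0 -17 1;0 0 0 0 0 -17 1"

```text
t: 23.43
eef_pos: [0.4882, 0.1183, 0.1849]
orientation: [-3.138, -0.118, -0.005]
ft_force: [0.2, 0.6, -3.4]
gripper_width: 0.0122
```

```bash
python3 d.py .3827 -.3265 .182 8.4
```

```text
[ -0.09  -0.2   -4.08 -13.87  43.56   0.17] [0.4882 0.1183 0.1849] yaw 4.3 t 23.4333 F [ 0.2  0.6 -3.4] w 0.0122 j [0.21 0.24 1.8  0.   1.1  1.71]
```

>>> apply_moves:
  deltas: "0 0 -2 -0.6 2 0 1;0 0 -4 -1.6 5 0 1;0 0 -4 -2.9 9 0 1;0 0 -4 -4.1 13 0 1;0 0 -4 -5.4 17 0 1;0 0 -4 -6.7 21 0 1;0 0 -4 -8 25 0 1;0 0 -4 -9.2 29 0 1;0 0 -4 -10.5 33 0 1;0 0 -4 -11.8 37 0 1;0 0 -4 -12.9 40.5 0 1;0 0 -4 -13.6 42.7 0 1"

```text
t: 24.43
eef_pos: [0.3822, -0.3202, 0.1807]
orientation: [-3.129, -0.224, 0.002]
ft_force: [-0.0, -0.3, -2.2]
gripper_width: 0.0122
```

>>> apply_moves:
  deltas: "0 0 0 0 0 0 1;0 0 0 0 0 0 1"

```text
t: 24.6
eef_pos: [0.3801, -0.3202, 0.1775]
orientation: [-3.124, -0.219, 0.01]
ft_force: [0.1, -0.0, -2.7]
gripper_width: 0.0122
```

```bash
python3 d.py .4619 -.3142 .141 8.4
```

```text
[-0.57  0.33 -0.39  8.21  0.58  3.59] [ 0.3801 -0.3202  0.1775] yaw 8.0 t 24.6 F [ 0.1 -0.  -2.7] w 0.0122 j [-0.72  0.25  1.81  0.    1.09  0.71]
```

>>> apply_moves:
  deltas: "-0.5 0.3 -0.4 1 0.3 1.5 1;-0.5 0.3 -0.4 2.5 0.6 3 1;-0.5 0.3 -0.4 4.5 0.6 3.6 1;-0.5 0.3 -0.4 6.5 0.6 3.6 1;-0.5 0.3 -0.4 7.7 0.6 3.6 1;-0.5 0.3 -0.4 8.2 0.6 3.6 1;-0.5 0.3 -0.4 8.2 0.6 3.6 1;-0.5 0.3 -0.4 8.2 0.6 3.6 1"

```text
t: 25.27
eef_pos: [0.4612, -0.3136, 0.1406]
orientation: [-3.131, -0.232, 0.003]
ft_force: [-0.4, 0.4, -2.9]
gripper_width: 0.0118
```

```bash
python3 d.py .4619 -.3142 .1355 8.4
```

```text
[-0.13  0.11  0.07  0.06  0.07  0.51] [ 0.4612 -0.3136  0.1406] yaw 8.5 t 25.2667 F [-0.4  0.4 -2.9] w 0.0118 j [-0.62  0.37  1.74  0.    1.04  0.81]
```

>>> apply_moves:
  deltas: "-0.1 0.1 0 0 0 0.3 1;-0.1 0.1 0 0 0.1 0.5 1;-0.1 0.1 0 0 0.1 0.55 1;-0.1 0.1 0 0.8 0.1 0.55 1;-0.1 0.1 0 1.6 0.1 0.55 1;-0.1 0.1 0 2.2 0.1 0.55 1;-0.1 0.1 0 2.2 0.1 0.55 1;-0.1 0.1 0 2.2 0.1 0.55 1"

```text
t: 25.93
eef_pos: [0.4838, -0.3112, 0.135]
orientation: [-3.133, -0.233, -0.0]
ft_force: [0.9, -0.3, -1.0]
gripper_width: 0.0123
```

>>> apply_moves:
  deltas: "0 0 0 0.2 0 0 1;0 0 0 0.3 0 0 1;0 0 0 0.3 0 0 1"

```text
t: 26.18
eef_pos: [0.487, -0.3108, 0.1351]
orientation: [-3.133, -0.233, -0.001]
ft_force: [0.4, 0.3, -1.1]
gripper_width: 0.0122
```

>>> apply_moves:
  deltas: "0 0 0 0.2 0 0 1;0 0 0 0.3 0 0 1;0 0 0 0.3 0 0 1"

```text
t: 26.43
eef_pos: [0.4902, -0.3103, 0.1351]
orientation: [-3.133, -0.233, -0.001]
ft_force: [0.7, 0.7, -2.0]
gripper_width: 0.012
```

>>> apply_moves:
  deltas: "0 0 0 0.2 0 0 1;0 0 0 0.3 0 0 1;0 0 0 0.3 0 0 1"

```text
t: 26.68
eef_pos: [0.4934, -0.3099, 0.135]
orientation: [-3.133, -0.233, -0.001]
ft_force: [1.2, 0.1, -0.8]
gripper_width: 0.0123
```

>>> apply_moves:
  deltas: "0 0 0 0.15 0 0 1;0 0 0 0.2 0 0 1;0 0 0 0.2 0 0 1"

```text
t: 26.93
eef_pos: [0.4955, -0.3096, 0.135]
orientation: [-3.133, -0.233, -0.001]
ft_force: [0.5, 0.9, -2.8]
gripper_width: 0.0119
```

>>> apply_moves:
  deltas: "0 0 0 0.15 0 0 1;0 0 0 0.2 0 0 1;0 0 0 0.2 0 0 1"

```text
t: 27.18
eef_pos: [0.4967, -0.3093, 0.1349]
orientation: [-3.133, -0.234, 0.002]
ft_force: [-3.2, -0.7, 0.4]
gripper_width: 0.0116
```

>>> apply_moves:
  deltas: "0 0 0 0.15 0 0 1;0 0 0 0.2 0 0 1;0 0 0 0.2 0 0 1"

```text
t: 27.43
eef_pos: [0.4973, -0.3091, 0.135]
orientation: [-3.132, -0.234, 0.006]
ft_force: [-5.6, -1.1, 2.4]
gripper_width: 0.012
```

>>> apply_moves:
  deltas: "0 0 0 0.2 0 0 1;0 0 0 0.3 0 0 1;0 0 0 0.3 0 0 1"

```text
t: 27.68
eef_pos: [0.4991, -0.3088, 0.1352]
orientation: [-3.132, -0.234, 0.01]
ft_force: [-7.0, -1.4, 2.3]
gripper_width: 0.0124
```

>>> apply_moves:
  deltas: "0 0 0 0.2 0 0 1;0 0 0 0.3 0 0 1;0 0 0 0.3 0 0 1"

```text
t: 27.93
eef_pos: [0.5014, -0.3085, 0.1356]
orientation: [-3.132, -0.234, 0.012]
ft_force: [-5.0, -1.2, 2.5]
gripper_width: 0.012
```

>>> apply_moves:
  deltas: "0 0 0 0.2 0 0 1;0 0 0 0.4 0 0 1;0 0 0 0.4 0 0 1"

```text
t: 28.18
eef_pos: [0.505, -0.308, 0.1359]
orientation: [-3.132, -0.234, 0.013]
ft_force: [-3.5, -2.0, 1.8]
gripper_width: 0.0122
```

>>> apply_moves:
  deltas: "0 0 0 0.2 0 0 1;0 0 0 0.4 0 0 1;0 0 0 0.4 0 0 1"

```text
t: 28.43
eef_pos: [0.5088, -0.3075, 0.136]
orientation: [-3.132, -0.234, 0.014]
ft_force: [-4.4, -0.4, 1.0]
gripper_width: 0.0121
```

>>> apply_moves:
  deltas: "0 0 0 0.2 0 0 1;0 0 0 0.4 0 0 1;0 0 0 0.4 0 0 1"

```text
t: 28.68
eef_pos: [0.5127, -0.3069, 0.136]
orientation: [-3.132, -0.235, 0.014]
ft_force: [-4.5, -1.1, 0.9]
gripper_width: 0.0119
```

>>> apply_moves:
  deltas: "0 0 0 0.2 0 0 1;0 0 0 0.4 0 0 1;0 0 0 0.4 0 0 1"

```text
t: 28.93
eef_pos: [0.5166, -0.3063, 0.136]
orientation: [-3.132, -0.235, 0.014]
ft_force: [-4.3, -0.5, 1.2]
gripper_width: 0.012
```

```bash
python3 d.py .515 -.307 .135 8.4
```

```text
[-0.06  0.51  0.17 -0.17  0.04  0.1 ] [ 0.5166 -0.3063  0.136 ] yaw 8.6 t 28.9333 F [-4.3 -0.5  1.2] w 0.012 j [-0.55  0.44  1.64 -0.01  1.08  0.87]
```

>>> apply_moves:
  deltas: "0 0 0 0 0 0.05 1;0 0 0 0 0 0.05 1;0 0 0 0 0 0.05 0.4;0 0 0 0 0 0.05 0.4;0 0 0 0 0 0.05 0.4;0 0 0 0 0 0.05 0.4;0 0 0 0 0 -1 0.4;0 0 0 0 0 -3 0.4;0 0 0 -1 0 -6 0.4;0 0 0 -3 0 -7 0.4;0 0 0 -6 0 -7 0.4;0 0 0 -8 0 -7 0.4"

```text
t: 29.93
eef_pos: [0.4372, -0.3186, 0.2087]
orientation: [3.131, 0.235, -0.011]
ft_force: [-0.7, 0.7, 0.0]
gripper_width: 0.0256
```

```bash
python3 d.py .437 -.1265 .20 4; python3 - <<'E'
from m import *; from cell import optics
c=optics.capture("side"); b=cv2.resize(c["img"][150:370,240:520],None,fx=2.7,fy=2.7,interpolation=cv2.INTER_CUBIC); cv2.imwrite("pics/s7.png",b)
c=optics.capture("top"); gauges(c,names="2 4 10".split())
gauges(c,roi=(180,260,420,500),names=["8"],zoff=.12)
E
```

```text
[  0.08   0.42   4.6    2.86 -18.99   0.83] [ 0.4372 -0.3186  0.2087] yaw 8.6 t 29.9333 F [-0.7  0.7  0. ] w 0.0256 j [-0.65  0.28  1.68 -0.01  1.19  0.78]
2 orig [ 0.4218 -0.0036] yaw -1.0 grip [ 0.4218 -0.0029] yaw_gb -1.4 tip [ 0.5518 -0.0058]
4 orig [0.5007 0.0564] yaw -6.2 grip [0.499  0.0562] yaw_gb -6.0 tip [0.6299 0.0422]
10 orig [ 0.4369 -0.1267] yaw 4.2 grip [ 0.4351 -0.1261] yaw_gb 3.7 tip [ 0.5665 -0.1172]
8 orig [ 0.5776 -0.3872] yaw 93.5 grip [ 0.5137 -0.3044] yaw_gb 5.1 tip [ 0.5696 -0.2575]
```

View pics/s7.png

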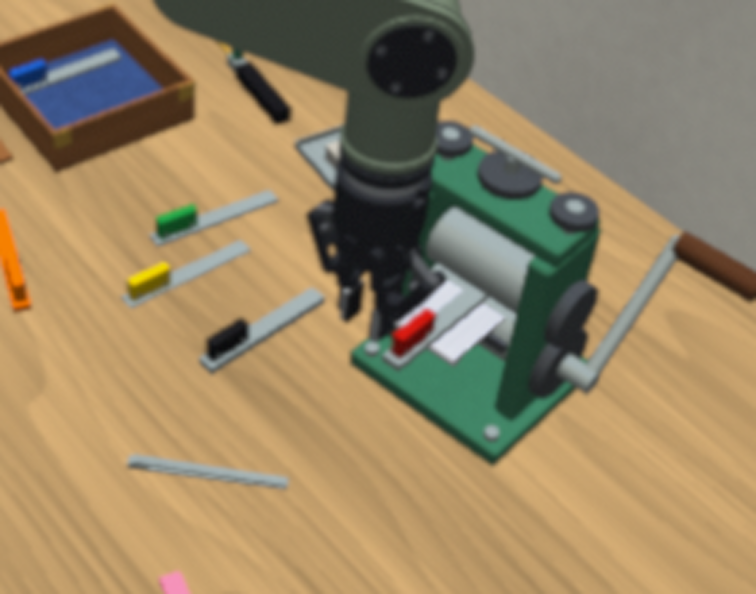

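>>> apply_moves:
  deltas: "0 0.4 2 0.5 -3 0 0;0 0.4 4.6 1 -7 0 0;0 0.4 4.6 1.6 -11 2 0;0 0.4 4.6 2.2 -15 5 0;0 0.4 4.6 2.7 -18 8 0;0 0.4 4.6 2.8 -19 11 0;0 0.4 4.6 2.8 -19 12.5 0;0 0.4 4.6 2.8 -19 12.5 0;0 0.4 4.6 2.8 -19 12.5 0;0 0.4 4.6 2.8 -19 12.5 0"

```text
t: 30.87
eef_pos: [0.4366, -0.1272, 0.0844]
orientation: [3.139, 0.105, 0.002]
ft_force: [-0.1, -0.6, 0.7]
gripper_width: 0.0427
```

```bash
python3 d.py .436 -.1264 .0145 4
```

```text
[ 0.08 -0.08 -0.17 -0.06 -0.1   6.99] [ 0.4366 -0.1272  0.0844] yaw 3.8 t 30.8667 F [-0.1 -0.6  0.7] w 0.0427 j [-0.31  0.29  2.04 -0.    0.81  1.2 ]
```

>>> apply_moves:
  deltas: "0 0 0 -0.1 -0.1 2.5 0;0 0 0 -0.1 -0.1 5 0;0 0 0 -0.1 -0.1 6.5 0;0 0 0 -0.1 -0.1 6.9 0;0 0 0 -0.1 -0.1 6.9 0;0 0 0 -0.1 -0.1 6.9 1;0 0 0 -0.1 -0.1 6.9 1;0 0 0 -0.1 -0.1 6.9 1;0 0 0 -0.1 -0.1 6.9 1;0 0 0 -0.1 -0.1 6.9 1;0 0 0 -0.1 -0.1 6.9 1;0 0 0 -0.1 -0.1 6.9 1"

```text
t: 31.87
eef_pos: [0.4369, -0.1269, 0.017]
orientation: [3.137, 0.105, 0.008]
ft_force: [-0.7, -0.8, 6.6]
gripper_width: 0.0121
```

>>> apply_moves:
  deltas: "0 0 0 0 0 -1 1;0 0 0 0 0 -4 1;0 0 0 0 0 -8 1;0 0 0 0 0 -12 1;0 0 0 0 0 -15 1;0 0 0 0 0 -15 1;0 0 0 0 0 -15 1"

```text
t: 32.45
eef_pos: [0.4368, -0.1268, 0.1689]
orientation: [3.136, 0.105, 0.014]
ft_force: [0.0, -0.2, -3.4]
gripper_width: 0.0122
```

```bash
python3 d.py .4957 .338 .16 -2.5
```

```text
[  0.23  -0.53   6.34   8.98 -45.98   0.76] [ 0.4368 -0.1268  0.1689] yaw 3.8 t 32.45 F [ 0.  -0.2 -3.4] w 0.0122 j [-0.31  0.18  1.93 -0.    1.02  1.2 ]
```

>>> apply_moves:
  deltas: "0 -0.5 2 0.4 -2 0 1;0 -0.5 4 1.1 -5.5 0 1;0 -0.5 6.3 1.8 -9.5 0 1;0 -0.5 6.3 2.6 -13.5 0 1;0 -0.5 6.3 3.4 -17.5 0 1;0 -0.5 6.3 4.2 -21.5 0 1;0 -0.5 6.3 5 -25.5 0 1;0 -0.5 6.3 5.8 -29.5 0 1;0 -0.5 6.3 6.6 -33.5 0 1;0 -0.5 6.3 7.4 -37.5 0.2 1;0 -0.5 6.3 8.1 -41.5 0.5 1;0 -0.5 6.3 8.8 -45 0.5 1"

```text
t: 33.45
eef_pos: [0.4926, 0.3298, 0.1593]
orientation: [3.134, -0.066, -0.007]
ft_force: [0.1, 1.3, -2.6]
gripper_width: 0.0122
```

```bash
python3 d.py .4957 .338 .10 -2.5
```

```text
[ 0.4   0.26  0.09  0.3  -0.87  5.93] [0.4926 0.3298 0.1593] yaw -2.4 t 33.45 F [ 0.1  1.3 -2.6] w 0.0122 j [ 0.57  0.4   1.63 -0.    1.12  2.19]
```

>>> apply_moves:
  deltas: "0.4 0.2 0 0.3 -0.8 1 1;0.4 0.2 0 0.3 -0.8 3 1;0.4 0.2 0 0.3 -0.8 5 1;0.4 0.2 0 0.3 -0.8 6 1;0.4 0.2 0 0.3 -0.8 6 1;0.4 0.2 0 0.3 -0.8 6 1"

```text
t: 33.95
eef_pos: [0.495, 0.3365, 0.098]
orientation: [3.139, -0.067, -0.005]
ft_force: [0.5, -0.3, -2.7]
gripper_width: 0.0119
```

```bash
python3 d.py .4957 .338 .023 -2.5
```

```text
[ 0.1   0.2   0.06  0.09 -0.17  7.5 ] [0.495  0.3365 0.098 ] yaw -2.4 t 33.95 F [ 0.5 -0.3 -2.7] w 0.0119 j [0.58 0.47 1.69 0.   0.99 2.19]
```

>>> apply_moves:
  deltas: "0 0.2 0 0 -0.1 2.5 1;0 0.2 0 0 -0.1 5 1;0 0.2 0 0 -0.1 6.5 1;0 0.2 0 0 -0.1 7.1 1;0 0.2 0 0 -0.1 7.4 1;0 0.2 0 0 -0.1 7.4 1;0 0.2 0 0 -0.1 7.4 1"

```text
t: 34.53
eef_pos: [0.4959, 0.3379, 0.0255]
orientation: [3.141, -0.067, 0.004]
ft_force: [0.1, 0.5, -2.8]
gripper_width: 0.0119
```

>>> apply_moves:
  deltas: "0 0 0 0 0 0.1 1;0 0 0 0 0 0.1 0.5;0 0 0 0 0 0.1 0.5;0 0 0 0 0 0.1 0.5;0 0 0 0 0 0.1 0.5;0 0 0 0 0 -1 0.5;0 0 0 0 0 -4 0.5;0 0 0 0 0 -8 0.5;0 0 0 0 0 -12 0.5;0 0 0 0 0 -12 0.5"

```text
t: 35.37
eef_pos: [0.4998, 0.3407, 0.155]
orientation: [-3.131, 0.067, -0.026]
ft_force: [1.2, 0.8, -0.2]
gripper_width: 0.0215
```

```bash
python3 d.py .4995 .0565 .08 -6.1; python3 - <<'E'
from m import *; from cell import optics
c=optics.capture("top"); gauges(c,names="2 4".split())
d=optics.capture("side"); a=cv2.resize(c["img"][150:280,100:250],None,fx=2.6,fy=2.6,interpolation=cv2.INTER_CUBIC);b=cv2.resize(d["img"][100:230,200:350],None,fx=2.6,fy=2.6,interpolation=cv2.INTER_CUBIC); cv2.imwrite("pics/c8.png",np.hstack([a,b]))
E
```

```text
[-0.6  -0.92  3.65  1.07 28.47  7.24] [0.4998 0.3407 0.155 ] yaw -2.5 t 35.3667 F [ 1.2  0.8 -0.2] w 0.0215 j [ 0.58  0.41  1.62 -0.    1.09  2.19]
2 orig [ 0.4218 -0.0037] yaw -0.8 grip [ 0.4218 -0.0029] yaw_gb -1.4 tip [ 0.5517 -0.0055]
4 orig [0.5007 0.0565] yaw -6.3 grip [0.4991 0.0562] yaw_gb -6.0 tip [0.6299 0.0422]
```

View pics/c8.png

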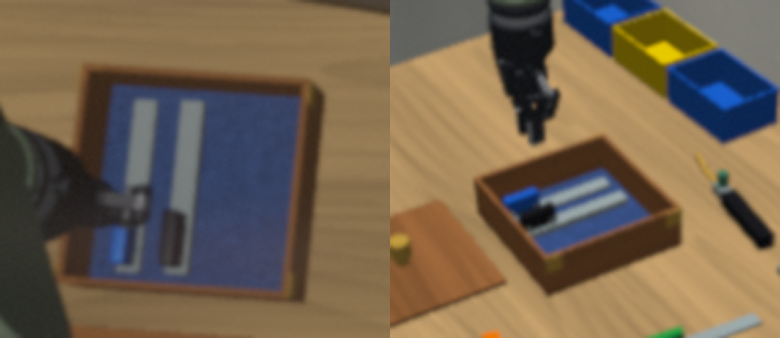

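>>> apply_moves:
  deltas: "-0.6 -0.9 2 0.2 4 0 0;-0.6 -0.9 3.6 0.4 8 0 0;-0.6 -0.9 3.6 0.6 12 0 0;-0.6 -0.9 3.6 0.8 16 0 0;-0.6 -0.9 3.6 0.9 20 1 0;-0.6 -0.9 3.6 1 24 3 0;-0.6 -0.9 3.6 1.1 27 5 0;-0.6 -0.9 3.6 1.1 28.4 7 0;-0.6 -0.9 3.6 1.1 28.4 7.2 0;-0.6 -0.9 3.6 1.1 28.4 7.2 0;-0.6 -0.9 3.6 1.1 28.4 7.2 0"

```text
t: 36.38
eef_pos: [0.496, 0.0552, 0.0755]
orientation: [3.131, -0.165, -0.015]
ft_force: [-0.5, 0.0, 1.2]
gripper_width: 0.0427
```

```bash
python3 d.py .4995 .0565 .009 -6.1
```

```text
[ 0.41  0.53  0.06  0.4  -0.22  6.64] [0.496  0.0552 0.0755] yaw -6.0 t 36.3833 F [-0.5  0.   1.2] w 0.0427 j [ 0.09  0.36  1.95 -0.01  0.84  1.77]
```

>>> apply_moves:
  deltas: "0.4 0.5 0 0.4 -0.2 2 0;0.4 0.5 0 0.4 -0.2 4.5 0;0.4 0.5 0 0.4 -0.2 6.2 0;0.4 0.5 0 0.4 -0.2 6.6 0;0.4 0.5 0 0.4 -0.2 6.6 0;0.4 0.5 0 0.4 -0.2 6.6 1;0.4 0.5 0 0.4 -0.2 6.6 1;0.4 0.5 0 0.4 -0.2 6.6 1;0.4 0.5 0 0.4 -0.2 6.6 1;0.4 0.5 0 0.4 -0.2 6.6 1;0.4 0.5 0 0.4 -0.2 6.6 1;0.4 0.5 0 0.4 -0.2 6.6 1"

```text
t: 37.38
eef_pos: [0.5008, 0.0567, 0.0111]
orientation: [-3.137, 0.166, -0.004]
ft_force: [-0.6, 1.0, 6.2]
gripper_width: 0.0124
```

>>> apply_moves:
  deltas: "0 0 0 0 0 -1 1;0 0 0 0 0 -4 1;0 0 0 0 0 -8 1;0 0 0 0 0 -12 1;0 0 0 0 0 -15 1;0 0 0 0 0 -15 1;0 0 0 0 0 -15 1"

```text
t: 37.97
eef_pos: [0.5012, 0.0567, 0.1633]
orientation: [-3.136, 0.166, -0.012]
ft_force: [-0.4, -0.0, -1.5]
gripper_width: 0.0121
```

```bash
python3 d.py .494 .296 .15 -2.5
```

```text
[ -0.09  -0.44  -3.56  -3.26 -23.72   1.35] [0.5012 0.0567 0.1633] yaw -6.1 t 37.9667 F [-0.4 -0.  -1.5] w 0.0121 j [0.09 0.26 1.83 0.   1.04 1.77]
```

>>> apply_moves:
  deltas: "0 -0.4 -1.5 -0.2 -2 0 1;0 -0.4 -3.5 -0.6 -5.5 0 1;0 -0.4 -3.5 -1.2 -9.5 0 1;0 -0.4 -3.5 -1.8 -13.5 0 1;0 -0.4 -3.5 -2.4 -17.5 0 1;0 -0.4 -3.5 -2.9 -21 0.5 1;0 -0.4 -3.5 -3.2 -23 1 1;0 -0.4 -3.5 -3.2 -23.7 1.3 1;0 -0.4 -3.5 -3.2 -23.7 1.3 1;0 -0.4 -3.5 -3.2 -23.7 3.5 1;0 -0.4 -3.5 -3.2 -23.7 5 1;0 -0.4 -3.5 -3.2 -23.7 5 1"

```text
t: 38.97
eef_pos: [0.4925, 0.2928, 0.1098]
orientation: [3.137, -0.072, -0.01]
ft_force: [-1.1, -0.6, -2.7]
gripper_width: 0.0121
```

```bash
python3 d.py .494 .296 .0175 -2.5
```

```text
[ 0.21  0.36 -0.13  0.2  -0.36  9.23] [0.4925 0.2928 0.1098] yaw -2.6 t 38.9667 F [-1.1 -0.6 -2.7] w 0.0121 j [0.52 0.42 1.74 0.   0.99 2.13]
```

>>> apply_moves:
  deltas: "0.2 0.3 0 0.2 -0.3 2.5 1;0.2 0.3 0 0.2 -0.3 5.5 1;0.2 0.3 0 0.2 -0.3 7.8 1;0.2 0.3 0 0.2 -0.3 8.8 1;0.2 0.3 0 0.2 -0.3 9.1 1;0.2 0.3 0 0.2 -0.3 9.2 1;0.2 0.3 0 0.2 -0.3 9.2 1"

```text
t: 39.55
eef_pos: [0.4951, 0.2955, 0.0191]
orientation: [-3.14, 0.073, -0.001]
ft_force: [-0.3, -0.1, -1.2]
gripper_width: 0.0121
```

>>> apply_moves:
  deltas: "0 0 0 0 0 0.1 1;0 0 0 0 0 0.1 0.5;0 0 0 0 0 0.1 0.5;0 0 0 0 0 0.1 0.5;0 0 0 0 0 0.1 0.5;0 0 0 0 0 -1 0.5;0 0 0 0 0 -4 0.5;0 0 0 0 0 -8 0.5;0 0 0 0 0 -12 0.5;0 0 0 0 0 -12 0.5"

```text
t: 40.38
eef_pos: [0.4993, 0.2979, 0.1482]
orientation: [-3.131, 0.072, -0.024]
ft_force: [1.0, 0.7, 0.5]
gripper_width: 0.0214
```

```bash
python3 - <<'E'
from m import *; from cell import optics
c=optics.capture("top"); gauges(c,names=["2"]); gauges(c,roi=(165,280,105,235),names=["4"],zoff=.006)
E
python3 d.py .4218 -.0033 .08 -1.1
```

```text
2 orig [ 0.4218 -0.0035] yaw -0.9 grip [ 0.422 -0.003] yaw_gb -1.3 tip [ 0.5518 -0.0056]
4 orig [0.4972 0.2964] yaw -2.8 grip [0.4952 0.2958] yaw_gb -2.3 tip [0.627  0.2901]
[-0.4  -0.6  -1.55 -6.25 30.39  6.2 ] [0.4976 0.297  0.1447] yaw -2.7 t 40.4333 F [-0.7  0.2 -0.7] w 0.0209 j [0.52 0.39 1.69 0.   1.05 2.13]
```

>>> apply_moves:
  deltas: "-0.4 -0.6 -1.5 -0.8 4 0 0;-0.4 -0.6 -1.5 -1.6 8 0 0;-0.4 -0.6 -1.5 -2.4 12 0 0;-0.4 -0.6 -1.5 -3.2 16 0 0;-0.4 -0.6 -1.5 -4 20 1 0;-0.4 -0.6 -1.5 -4.8 24 2 0;-0.4 -0.6 -1.5 -5.6 28 3 0;-0.4 -0.6 -1.5 -6.2 30.4 5 0;-0.4 -0.6 -1.5 -6.2 30.4 6.2 0;-0.4 -0.6 -1.5 -6.2 30.4 6.2 0;-0.4 -0.6 -1.5 -6.2 30.4 6.2 0;-0.4 -0.6 -1.5 -6.2 30.4 6.2 0"

```text
t: 41.43
eef_pos: [0.4229, -0.003, 0.0804]
orientation: [-3.141, 0.03, -0.001]
ft_force: [0.1, -0.2, 0.0]
gripper_width: 0.0425
```

```bash
python3 d.py .4219 -.0033 .0075 -1.1
```

```text
[-0.   -0.05 -0.   -0.11  0.04  7.29] [ 0.4229 -0.003   0.0804] yaw -1.1 t 41.4333 F [ 0.1 -0.2  0. ] w 0.0425 j [-0.03  0.25  2.11  0.    0.78  1.56]
```

>>> apply_moves:
  deltas: "0 0 0 -0.1 0 2.5 0;0 0 0 -0.1 0 5 0;0 0 0 -0.1 0 6.7 0;0 0 0 -0.1 0 7.2 0;0 0 0 -0.1 0 7.2 0;0 0 0 -0.1 0 7.2 1;0 0 0 -0.1 0 7.2 1;0 0 0 -0.1 0 7.2 1;0 0 0 -0.1 0 7.2 1;0 0 0 -0.1 0 7.2 1;0 0 0 -0.1 0 7.2 1;0 0 0 -0.1 0 7.2 1"

```text
t: 42.43
eef_pos: [0.4233, -0.0028, 0.0098]
orientation: [-3.141, 0.03, -0.007]
ft_force: [-0.5, 0.4, 5.6]
gripper_width: 0.0118
```

>>> apply_moves:
  deltas: "0 0 0 0 0 -1 1;0 0 0 0 0 -4 1;0 0 0 0 0 -8 1;0 0 0 0 0 -12 1;0 0 0 0 0 -15 1;0 0 0 0 0 -15 1;0 0 0 0 0 -15 1"

```text
t: 43.02
eef_pos: [0.4236, -0.0029, 0.162]
orientation: [-3.141, 0.03, -0.016]
ft_force: [-0.5, -0.1, -1.4]
gripper_width: 0.0121
```

```bash
python3 d.py .492 .2545 .15 -2.5
```

```text
[-1.000e-02 -5.700e-01  1.390e+00  6.330e+00 -2.586e+01  1.270e+00] [ 0.4236 -0.0029  0.162 ] yaw -1.1 t 43.0167 F [-0.5 -0.1 -1.4] w 0.0121 j [-0.03  0.14  2.    0.    0.99  1.56]
```

>>> apply_moves:
  deltas: "0 -0.5 0.7 0.5 -2 0 1;0 -0.5 1.4 1.3 -5.5 0 1;0 -0.5 1.4 2.3 -9.5 0 1;0 -0.5 1.4 3.3 -13.5 0 1;0 -0.5 1.4 4.3 -17.5 0 1;0 -0.5 1.4 5.2 -21.5 0 1;0 -0.5 1.4 6 -24.5 0.5 1;0 -0.5 1.4 6.3 -26 1.2 1;0 -0.5 1.4 6.3 -26.1 1.2 1;0 -0.5 1.4 6.3 -26.1 3 1;0 -0.5 1.4 6.3 -26.1 5 1;0 -0.5 1.4 6.3 -26.1 5 1"

```text
t: 44.02
eef_pos: [0.4886, 0.2539, 0.1084]
orientation: [3.135, -0.07, -0.013]
ft_force: [-0.9, -0.3, -1.8]
gripper_width: 0.0119
```

```bash
python3 d.py .493 .257 .0165 -2.5
```

```text
[ 0.31  0.46 -0.05  0.5  -0.38  9.18] [0.4886 0.2539 0.1084] yaw -2.6 t 44.0167 F [-0.9 -0.3 -1.8] w 0.0119 j [ 0.46  0.39  1.79 -0.    0.97  2.07]
```

>>> apply_moves:
  deltas: "0.3 0.4 0 0.4 -0.3 2 1;0.3 0.4 0 0.4 -0.3 5 1;0.3 0.4 0 0.4 -0.3 7.6 1;0.3 0.4 0 0.4 -0.3 8.6 1;0.3 0.4 0 0.4 -0.3 9 1;0.3 0.4 0 0.4 -0.3 9.1 1;0.3 0.4 0 0.4 -0.3 9.1 1"

```text
t: 44.6
eef_pos: [0.4918, 0.2557, 0.0189]
orientation: [3.141, -0.072, -0.002]
ft_force: [-1.2, 1.0, 1.8]
gripper_width: 0.012
```

>>> apply_moves:
  deltas: "0 0 0 0 0 0.1 1;0 0 0 0 0 0.1 0.5;0 0 0 0 0 0.1 0.5;0 0 0 0 0 0.1 0.5;0 0 0 0 0 0.1 0.5;0 0 0 0 0 -1 0.5;0 0 0 0 0 -4 0.5;0 0 0 0 0 -8 0.5;0 0 0 0 0 -12 0.5;0 0 0 0 0 -12 0.5"

```text
t: 45.43
eef_pos: [0.4967, 0.2572, 0.1477]
orientation: [-3.134, 0.072, -0.021]
ft_force: [1.4, 1.1, 0.9]
gripper_width: 0.0212
```

```bash
python3 d.py .316 .373 .15 87.5; python3 - <<'E'
from m import *; from cell import optics
c=optics.capture("top"); cv2.imwrite("pics/t9.png",c["img"][100:400,60:540]); g=cv2.cvtColor(c["img"],cv2.COLOR_BGR2HSV)
h=g[300:340,125:165]; k=cv2.inRange(h,(17,100,110),(30,255,255)); M=cv2.moments(k,True); print(onz(c,(125+M["m10"]/M["m00"],300+M["m01"]/M["m00"]),.05),M["m00"])
w=cv2.inRange(g,(10,125,60),(16,255,125)); w[:265]=0;w[380:]=0;w[:,:85]=0;w[:,210:]=0; w=cv2.morphologyEx(w,cv2.MORPH_OPEN,np.ones((5,5)))
v,u=np.nonzero(w); r=cv2.minAreaRect((onz(c,np.c_[u,v],.016)*1000).astype(np.float32)); print("lid",r)
E
```

```text
[  0.28  -0.93 -90.13 -18.57 -10.74  -0.4 ] [0.4967 0.2572 0.1477] yaw -2.6 t 45.4333 F [1.4 1.1 0.9] w 0.0212 j [ 0.46  0.35  1.74 -0.    1.03  2.07]Traceback (most recent call last):
  File "<stdin>", line 3, in <module>
ZeroDivisionError: float division by zero
```

View pics/t9.png

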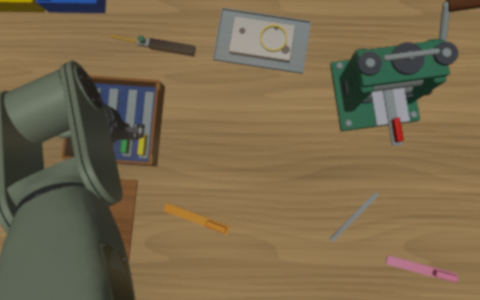

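```bash
python3 - <<'E'
from m import *; from cell import optics
c=optics.capture("side"); p=proj(c,[[.316,.373,.045]])[0]; print("pred",p)
x,y=int(p[0]),int(p[1]); g=cv2.cvtColor(c["img"][y-25:y+25,x-25:x+25],cv2.COLOR_BGR2HSV)
k=cv2.inRange(g,(17,130,60),(30,255,255)); n,l,s,ce=cv2.connectedComponentsWithStats(k)
for i in range(1,n):
    if s[i,4]>15: q=ce[i]+[x-25,y-25]; print(s[i],q,onz(c,q,.043))
cv2.imwrite("pics/s10.png",c["img"])
E
```

```text
pred [203.27238312 194.27182825]
[21 20  9 13 89] [203.31460674 194.95505618] [[0.31541251 0.37213222]]
```

View pics/s10.png

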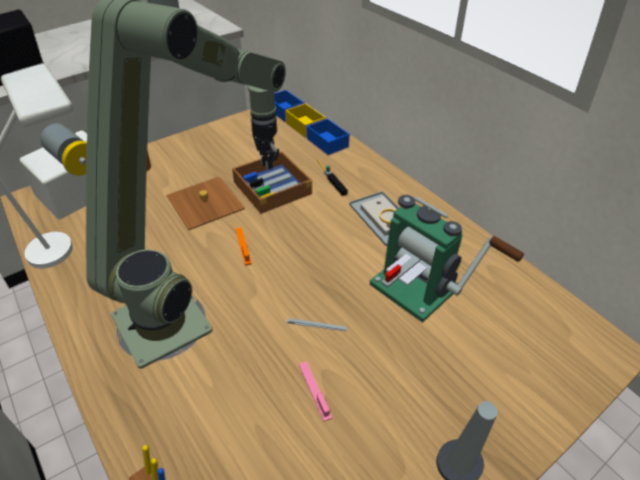

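>>> apply_moves:
  deltas: "0.3 -0.9 -20 -4 -2 -1 -1;0.3 -0.9 -90 -8 -4 -1 -1;0.3 -0.9 -90 -11 -6 -1 -1;0.3 -0.9 -90 -14 -8 -1 -1;0.3 -0.9 -90 -17 -10 -1 -1;0.3 -0.9 -90 -18.5 -10.8 -1 -1;0.3 -0.9 -90 -18.5 -10.8 -1 -1;0.3 -0.9 -90 -18.5 -10.8 -1 -1;0.3 -0.9 -90 -18.5 -10.8 -1 -1;0.3 -0.9 -90 -18.5 -10.8 -1 -1;0.3 -0.9 -90 -18.5 -10.8 -1 -1;0.3 -0.9 -90 -18.5 -10.8 -1 -1"

```text
t: 46.53
eef_pos: [0.3127, 0.3707, 0.1497]
orientation: [-2.338, -2.094, 0.022]
ft_force: [-1.4, 0.6, -0.2]
gripper_width: 0.0855
```

```bash
python3 d.py .316 .3715 .10 87.8
```

```text
[-0.67  0.45 -4.12  0.16  0.38  4.96] [0.3127 0.3707 0.1497] yaw 83.7 t 46.5333 F [-1.4  0.6 -0.2] w 0.0855 j [0.84 0.26 1.88 0.01 1.02 0.95]
```

>>> apply_moves:
  deltas: "-0.6 0.4 -4.1 0.1 0.4 2 -1;-0.6 0.4 -4.1 0.1 0.4 4 -1;-0.6 0.4 -4.1 0.1 0.4 5 -1;-0.6 0.4 -4.1 0.1 0.4 5 -1;-0.6 0.4 -4.1 0.1 0.4 5 -1"

```text
t: 46.95
eef_pos: [0.3156, 0.3699, 0.0985]
orientation: [2.264, 2.178, -0.008]
ft_force: [0.5, 0.1, 0.9]
gripper_width: 0.0858
```

```bash
python3 d.py .316 .3715 .026 87.8
```

```text
[-0.19  0.21 -0.03  0.19  0.06  7.25] [0.3156 0.3699 0.0985] yaw 87.8 t 46.95 F [0.5 0.1 0.9] w 0.0858 j [0.84 0.32 1.95 0.   0.88 0.88]
```

>>> apply_moves:
  deltas: "0 0.2 0 0.1 0 2.5 -1;0 0.2 0 0.1 0 5 -1;0 0.2 0 0.1 0 6.8 -1;0 0.2 0 0.1 0 7.2 -1;0 0.2 0 0.1 0 7.2 -1;0 0.2 0 0.1 0 7.2 1;0 0.2 0 0.1 0 7.2 1;0 0.2 0 0.1 0 7.2 1;0 0.2 0 0.1 0 7.2 1;0 0.2 0 0.1 0 7.2 1;0 0.2 0 0.1 0 7.2 1;0 0.2 0 0.1 0 7.2 1"
  newtons: 40

```text
t: 47.95
eef_pos: [0.3158, 0.371, 0.0274]
orientation: [-2.263, -2.176, 0.001]
ft_force: [-0.8, -0.8, 6.6]
gripper_width: 0.0268
```

>>> apply_moves:
  deltas: "0 0 0 0 0 -1 1;0 0 0 0 0 -3 1;0 0 0 0 0 -6 1;0 0 0 0 0 -9 1;0 0 0 0 0 -12 1;0 0 0 0 0 -12.5 1;0 0 0 0 0 -12.5 1;0 0 0 0 0 -12.5 1"

```text
t: 48.62
eef_pos: [0.3154, 0.3701, 0.1515]
orientation: [-2.263, -2.176, 0.004]
ft_force: [-0.2, -0.9, -2.7]
gripper_width: 0.0265
```

```bash
python3 d.py .5468 .320 .15 87.8
```

```text
[-1.900e-01  2.000e-02 -3.000e-02 -4.110e+00  2.332e+01  7.000e-02] [0.3154 0.3701 0.1515] yaw 87.8 t 48.6167 F [-0.2 -0.9 -2.7] w 0.0265 j [0.84 0.25 1.88 0.   1.01 0.88]
```

>>> apply_moves:
  deltas: "0 0 0 -0.2 1.5 0 1;0 0 0 -0.7 4 0 1;0 0 0 -1.2 7 0 1;0 0 0 -1.8 10 0 1;0 0 0 -2.3 13 0 1;0 0 0 -2.8 16 0 1;0 0 0 -3.3 19 0 1;0 0 0 -3.8 21.5 0 1;0 0 0 -4.1 23 0 1;0 0 0 -4.1 23.3 0 1;0 0 0 -4.1 23.3 0 1;0 0 0 -4.1 23.3 0 1"

```text
t: 49.62
eef_pos: [0.545, 0.3197, 0.1486]
orientation: [-2.261, -2.175, 0.011]
ft_force: [0.0, -0.0, -1.7]
gripper_width: 0.0266
```

```bash
python3 d.py .5468 .320 .09 87.8;  python3 - <<'E'
from h import *; from cell import optics
c=optics.capture("top");d=optics.capture("side"); a=cv2.resize(c["img"][150:280,100:250],None,fx=2.6,fy=2.6,interpolation=cv2.INTER_CUBIC);b=cv2.resize(d["img"][100:230,200:350],None,fx=2.6,fy=2.6,interpolation=cv2.INTER_CUBIC); cv2.imwrite("pics/c11.png",np.hstack([a,b]))
E
```

```text
[-0.44  0.14 -0.03  0.05  0.23  5.86] [0.545  0.3197 0.1486] yaw 87.8 t 49.6167 F [ 0.  -0.  -1.7] w 0.0266 j [0.51 0.47 1.54 0.   1.14 0.55]
```

View pics/c11.png

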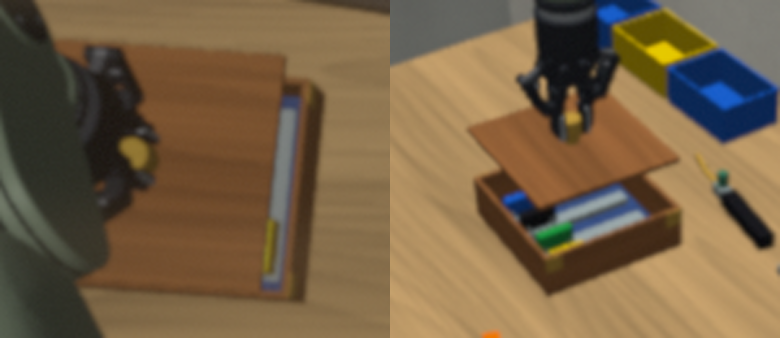

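>>> apply_moves:
  deltas: "-0.4 0.1 0 0 0.2 1.5 1;-0.4 0.1 0 0 0.2 3.5 1;-0.4 0.1 0 0 0.2 5 1;-0.4 0.1 0 0 0.2 5.7 1;-0.4 0.1 0 0 0.2 6 1;-0.4 0.1 0 0 0.2 6.3 1;-0.4 0.1 0 0 0.2 6.6 1;-0.4 0.1 0 0 0.2 6.8 1;-0.4 0.1 0 0 0.2 6.8 1"

```text
t: 50.47
eef_pos: [0.5467, 0.3202, 0.082]
orientation: [2.263, 2.178, 0.003]
ft_force: [-0.1, -0.9, -3.1]
gripper_width: 0.0264
```

```bash
python3 d.py .5468 .320 .0785 87.8
```

```text
[ 0.1  -0.03  0.03 -0.02  0.01  0.35] [0.5467 0.3202 0.082 ] yaw 87.8 t 50.4667 F [-0.1 -0.9 -3.1] w 0.0264 j [ 0.51  0.53  1.63 -0.    0.99  0.55]
```

>>> apply_moves:
  deltas: "0 0 0 0 0 0.2 1;0 0 0 0 0 0.35 1;0 0 0 0 0 0.4 1;0 0 0 0 0 0.4 1"

```text
t: 50.8
eef_pos: [0.5472, 0.3204, 0.0795]
orientation: [2.263, 2.178, 0.005]
ft_force: [-0.3, -0.5, 4.2]
gripper_width: 0.0264
```

>>> apply_moves:
  deltas: "0 0 0 0 0 0.05 1;0 0 0 0 0 0.05 -1;0 0 0 0 0 0.05 -1;0 0 0 0 0 0.05 -1;0 0 0 0 0 0.05 -1;0 0 0 0 0 0.05 -1;0 0 0 0 0 -2 -1;0 0 0 0 0 -6 -1;0 0 0 -2 0 -10 -1;0 0 0 -6 -8 -14 -1;0 0 0 -10 -12 -14 -1;0 0 0 -14 -16 -14 -1"

```text
t: 51.8
eef_pos: [0.4457, 0.2371, 0.2104]
orientation: [2.261, 2.178, 0.011]
ft_force: [0.3, 0.5, -0.0]
gripper_width: 0.0855
```

>>> apply_moves:
  deltas: "0 0 0 -4 -4 0 -1;0 0 0 -8 -8 0 -1;0 0 0 -12 -12 0 -1;0 0 0 -16 -12 0 -1;0 0 0 -20 -12 0 -1;0 0 0 -24 -12 0 -1;0 0 0 -24 -12 0 -1;0 0 0 -24 -12 0 -1"

```text
t: 52.47
eef_pos: [0.3155, -0.0025, 0.2091]
orientation: [2.267, 2.168, 0.009]
ft_force: [-0.6, -0.4, 0.6]
gripper_width: 0.0853
```

```bash
python3 d.py .3 -.1 .25;  python3 - <<'E'
from m import *; from cell import optics
c=optics.capture("top");d=optics.capture("side"); a=cv2.resize(c["img"][100:300,100:520],None,fx=1.8,fy=1.4,interpolation=cv2.INTER_CUBIC);b=cv2.resize(d["img"][120:320,200:500],None,fx=2.52,fy=1.55,interpolation=cv2.INTER_CUBIC); cv2.imwrite("pics/c12.png",np.vstack([a,b]))
g=cv2.cvtColor(c["img"],cv2.COLOR_BGR2HSV); w=cv2.inRange(g,(10,130,92),(17,255,135)); w[:160]=0;w[280:]=0;w[:,:110]=0;w[:,235:]=0; w=cv2.morphologyEx(w,cv2.MORPH_OPEN,np.ones((3,3))); n,l,s,_=cv2.connectedComponentsWithStats(w); k=1+np.argmax(s[1:,4])
v,u=np.nonzero(l==k); r=cv2.minAreaRect((onz(c,np.c_[u,v],.068)*1000).astype(np.float32)); print("lid",r)
h=g[200:230,150:180]; k=cv2.inRange(h,(17,100,110),(30,255,255)); M=cv2.moments(k,True); print(onz(c,(150+M["m10"]/M["m00"],200+M["m01"]/M["m00"]),.102),M["m00"])
E
```

```text
[ 0.    0.    0.   -9.8  -1.09 -4.11] [ 0.3155 -0.0025  0.2091] yaw 87.4 t 52.4667 F [-0.6 -0.4  0.6] w 0.0853 j [-0.05 -0.09  2.1   0.    1.12 -0.  ]
lid ((544.4908447265625, 321.54852294921875), (206.00389099121094, 201.50816345214844), 86.71772003173828)
[[0.54794801 0.32500149]] 131.0
```

View pics/c12.png

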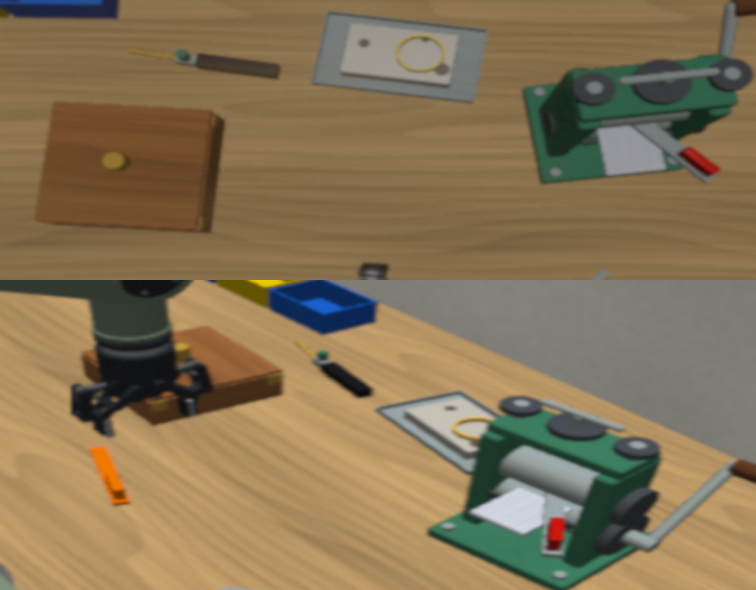

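```bash
python3 - <<'E'
from m import *; from cell import optics
n=np.array([.630,-.290]);a=np.radians(8.4);ux=np.array([np.cos(a),np.sin(a)]);uy=np.array([-ux[1],ux[0]])
O=[];D=[]
for nm in("top","side"):
    c=optics.capture(nm); g=cv2.cvtColor(c["img"],cv2.COLOR_BGR2HSV); m=cv2.inRange(g,(0,150,80),(7,255,255)); k,l,s,ce=cv2.connectedComponentsWithStats(m)
    i=1+np.argmax(s[1:,4]); print(nm,s[i],ce[i]); o,d=ray(c,ce[i]); O.append(o);D.append(d[0]/np.linalg.norm(d[0]))
    if nm=="top":
        v,u=np.nonzero(l==i); P=onz(c,np.c_[u,v],.148); 
        w=cv2.inRange(g,(0,0,85),(179,60,128)); w[:188]=0; w[235:]=0; w[:,:450]=0; w[:,510:]=0
        r=cv2.minAreaRect((P*1000).astype(np.float32)); print("grip z.148",P.mean(0),r)
        cv2.imwrite("pics/m13.png",cv2.resize(c["img"][140:250,400:540],None,fx=5,fy=5,interpolation=cv2.INTER_CUBIC))
t=np.linalg.lstsq(np.c_[D[0],-D[1]],O[1]-O[0],rcond=None)[0]; A=O[0]+t[0]*D[0];B=O[1]+t[1]*D[1]; print(A,B); p=(A+B)[:2]/2-n; print("grip in mill",p@ux,p@uy)
E
```

```text
top [479 205  21  20 164] [488.99390244 214.5       ]
grip z.148 [ 0.54705178 -0.3715813 ] ((547.0938110351562, -371.5738220214844), (47.625465393066406, 13.563745498657227), 43.8702278137207)
side [418 274   6  20 102] [420.34313725 282.66666667]
[ 0.54736027 -0.37221459  0.14628405] [ 0.54630852 -0.37157276  0.14585443]
grip in mill -0.09423670421411019 -0.06886606140950384
```

```bash
python3 d.py .43 -.20 .245 43.9
```

```text
[  0.28  -0.36  43.96 -19.77  12.07  -3.6 ] [0.317  0.0022 0.209 ] yaw 87.9 t 52.6667 F [ 0.5  0.7 -0.4] w 0.0855 j [-0.03 -0.09  2.1   0.    1.12  0.  ]
```

>>> apply_moves:
  deltas: "0 0 44 -4 2.5 -3 0;0 0 44 -8 5 -3.6 0;0 0 44 -12 7.5 -3.6 0;0 0 44 -16 10 -3.6 0;0 0 44 -19.8 12 -3.6 0;0 0 44 -19.8 12 -3.6 0;0 0 44 -19.8 12 -3.6 0;0 0 44 -19.8 12 -3.6 0;0 0 44 -19.8 12 -3.6 0"

```text
t: 53.42
eef_pos: [0.4294, -0.1985, 0.2444]
orientation: [-2.91, -1.177, -0.011]
ft_force: [-1.6, 0.2, 0.1]
gripper_width: 0.0425
```

```bash
python3 d.py .536 -.382 .245 43.9
```

```text
[ 0.   -0.42  0.16 -5.1  20.59 -0.1 ] [ 0.4294 -0.1985  0.2444] yaw 44.1 t 53.4167 F [-1.6  0.2  0.1] w 0.0425 j [-0.46  0.15  1.76  0.01  1.23  0.34]
```

>>> apply_moves:
  deltas: "0 -0.4 0 -1 4 0 0;0 -0.4 0 -2 8 0 0;0 -0.4 0 -3 12 0 0;0 -0.4 0 -4 16 0 0;0 -0.4 0 -4.8 19 0 0;0 -0.4 0 -5.1 20.6 0 0;0 -0.4 0 -5.1 20.6 0 0;0 -0.4 0 -5.1 20.6 0 0"

```text
t: 54.08
eef_pos: [0.5363, -0.3802, 0.2435]
orientation: [-2.909, -1.181, 0.0]
ft_force: [0.3, 0.6, -1.1]
gripper_width: 0.0427
```

```bash
python3 d.py .536 -.382 .1355 43.9
```

```text
[-0.11 -0.03  0.3  -0.16  0.13 10.8 ] [ 0.5363 -0.3802  0.2435] yaw 44.2 t 54.0833 F [ 0.3  0.6 -1.1] w 0.0427 j [-0.63  0.45  1.34  0.    1.36  0.16]
```

Descend carefully in two calls, watching force.

>>> apply_moves:
  deltas: "0 0 0.3 -0.2 0.1 2 0;0 0 0.3 -0.2 0.1 4 0;0 0 0.3 -0.2 0.1 6 0;0 0 0.3 -0.2 0.1 7 0;0 0 0.3 -0.2 0.1 7 0"

```text
t: 54.5
eef_pos: [0.534, -0.3792, 0.1715]
orientation: [-2.906, -1.175, 0.005]
ft_force: [-0.1, 0.5, -0.2]
gripper_width: 0.043
```

>>> apply_moves:
  deltas: "0 0 0 0 0 1.5 0;0 0 0 0 0 2.8 0;0 0 0 0 0 3.6 0;0 0 0 0 0 3.7 0;0 0 0 0 0 3.7 0"

```text
t: 54.92
eef_pos: [0.5341, -0.3787, 0.1352]
orientation: [-2.906, -1.176, 0.004]
ft_force: [1.2, 0.0, 0.1]
gripper_width: 0.0425
```

```bash
python3 d.py .536 -.382 .136 43.9; python3 - <<'E'
from m import *; from cell import optics
c=optics.capture("side"); g=cv2.cvtColor(c["img"],cv2.COLOR_BGR2HSV); m=cv2.inRange(g,(0,150,80),(7,255,255)); k,l,s,ce=cv2.connectedComponentsWithStats(m)
i=1+np.argmax(s[1:,4]); print(s[i],ce[i])
E
```

```text
[-0.4   0.01  0.15 -0.09  0.37 -0.08] [ 0.5341 -0.3787  0.1352] yaw 44.1 t 54.9167 F [1.2 0.  0.1] w 0.0425 j [-0.63  0.51  1.5   0.    1.13  0.17]
[418 274   7  20 103] [420.41747573 282.48543689]
```

>>> apply_moves:
  deltas: "-0.3 0 0 0 0.35 0 0;-0.3 0 0 0 0.35 0 0;-0.3 0 0 0 0.35 0 1;-0.3 0 0 0 0.35 0 1;-0.3 0 0 0 0.35 0 1;-0.3 0 0 0 0.35 0 1;-0.3 0 0 0 0.35 0 1;-0.3 0 0 0 0.35 0 1;-0.3 0 0 0 0.35 0 1"
  newtons: 90

```text
t: 55.72
eef_pos: [0.5367, -0.3816, 0.1362]
orientation: [-2.912, -1.178, 0.0]
ft_force: [-1.7, 0.2, 5.2]
gripper_width: 0.0118
```

```bash
python3 d.py .536 -.382 .136 43.9
```

```text
[-0.03  0.    0.16 -0.08 -0.02  0.02] [ 0.5367 -0.3816  0.1362] yaw 44.1 t 55.7167 F [-1.7  0.2  5.2] w 0.0118 j [-0.64  0.52  1.49  0.    1.13  0.17]
```

>>> apply_moves:
  deltas: "0 0 0 -0.3 0 0 1;0 0 0 -0.6 0 0 1;0 0 0 -0.9 0 0 1;0 0 0 -1 0 0 1"

```text
t: 56.05
eef_pos: [0.5303, -0.3883, 0.1361]
orientation: [-2.912, -1.177, -0.003]
ft_force: [4.4, 3.6, 1.3]
gripper_width: 0.0115
```

>>> apply_moves:
  deltas: "0 0 0 -1 0 0 1;0 0 0 -2 0 0 1;0 0 0 -4 0 0 1;0 0 0 -6 0 0 1;0 0 0 -8 0 0 1;0 0 0 -8 0 0 1;0 0 0 -8 0 -1.5 1;0 0 0 -8 0 -4 1;0 0 0 -8 0 -4.5 1;0 0 0 -8 0 -4.5 1"

```text
t: 56.88
eef_pos: [0.473, -0.445, 0.1822]
orientation: [2.91, 1.175, 0.004]
ft_force: [-0.1, -1.3, -2.3]
gripper_width: 0.0115
```

```bash
python3 d.py .368 -.3278 .182 8.4
```

```text
[  0.2   -0.15  35.59   0.58 -15.73  -0.04] [ 0.473  -0.445   0.1822] yaw 44.0 t 56.8833 F [-0.1 -1.3 -2.3] w 0.0115 j [-0.77  0.47  1.46  0.    1.21  0.03]
```

>>> apply_moves:
  deltas: "0 0 0 -1.5 -1.5 0 1;0 0 0 -4 -4 0 1;0 0 0 -6.5 -6.5 0 1;0 0 6 -7.5 -8 0 1;0 0 12 -6.5 -9.5 0 1;0 0 18 -5 -11 0 1;0 0 24 -3.5 -12.5 0 1;0 0 30 -1.5 -14 0 1;0 0 35.6 0.2 -15.5 0 1;0 0 35.6 0.6 -15.7 0 1;0 0 35.6 0.6 -15.7 0 1;0 0 35.6 0.6 -15.7 0 1"

```text
t: 57.88
eef_pos: [0.3682, -0.3282, 0.1809]
orientation: [3.13, 0.233, 0.004]
ft_force: [0.7, 0.2, -1.2]
gripper_width: 0.0118
```

```bash
cat > hold.py <<'E'
from m import *; from cell import optics
n=np.array([.630,-.290]);a=np.radians(8.4);ux=np.array([np.cos(a),np.sin(a)]);uy=np.array([-ux[1],ux[0]])
O=[];D=[]
for nm in("top","side"):
    c=optics.capture(nm); g=cv2.cvtColor(c["img"],cv2.COLOR_BGR2HSV); m=cv2.inRange(g,(0,150,60),(7,255,255)); k,l,s,ce=cv2.connectedComponentsWithStats(m)
    i=1+np.argmax(s[1:,4]); print(nm,s[i],ce[i]); o,d=ray(c,ce[i]); O.append(o);D.append(d[0]/np.linalg.norm(d[0]))
    if nm=="top":
        v,u=np.nonzero(l==i); x=(onz(c,np.c_[u,v],.15)*1000).astype(np.float32); print(cv2.minAreaRect(x))
t=np.linalg.lstsq(np.c_[D[0],-D[1]],O[1]-O[0],rcond=None)[0]; A=O[0]+t[0]*D[0];B=O[1]+t[1]*D[1]; print(A,B); p=(A+B)[:2]/2-n; print("grip in mill",p@ux,p@uy)
E
python3 hold.py; python3 d.py .4475 -.3165 .142 8.4
```

```text
top [470 282  11  14 112] [474.83928571 288.86607143]
((393.3371276855469, -337.0222473144531), (26.250022888183594, 18.25758171081543), 12.47987174987793)
side [349 287   4  12  34] [350.55882353 291.97058824]
[ 0.39256393 -0.32743375  0.18122962] [ 0.37085757 -0.31487759  0.17673501]
grip in mill -0.25017699890523826 0.00544940231589029
[ 0.16 -0.17  0.02  8.   -0.07  3.94] [ 0.3683 -0.3288  0.1812] yaw 8.4 t 57.9833 F [-0.   0.6 -2.2] w 0.0118 j [-0.75  0.23  1.83  0.    1.08  0.67]
```

>>> apply_moves:
  deltas: "0 0 0 1 0 1.5 1;0 0 0 2.5 0 3 1;0 0 0 4.5 0 3.8 1;0 0 0 6.5 0 3.8 1;0 0 0 7.6 0 3.8 1;0 0 0 8 0 3.8 1;0 0 0 8 0 3.8 1;0 0 0 8 0 3.8 1"

```text
t: 58.65
eef_pos: [0.4469, -0.3175, 0.1434]
orientation: [3.13, 0.23, 0.004]
ft_force: [-0.5, -0.3, -2.0]
gripper_width: 0.0115
```

```bash
python3 d.py .4475 -.3165 .137 8.4; python3 - <<'E'
from m import *; from cell import optics
c=optics.capture("top"); g=cv2.cvtColor(c["img"],cv2.COLOR_BGR2HSV)
# blade on table: not-white pixels inside table area; print column profile V at several rows
for r in (193,197,201,205,209,213,217,221): print(r,g[r,428:480,2].tolist()[::2])
n=np.array([.630,-.290]);a=np.radians(8.4);u=np.array([np.cos(a),np.sin(a)]);v=np.array([-u[1],u[0]])
for x in(-.05,-.06,-.08): print(x,[proj(c,[*(n+x*u+y*v),.128]).round(1)[0].tolist() for y in(.01,-.01)])
E
```

```text
[ 0.16 -0.12  0.02  0.07 -0.1   0.64] [ 0.4469 -0.3175  0.1434] yaw 8.4 t 58.65 F [-0.5 -0.3 -2. ] w 0.0115 j [-0.64  0.35  1.76 -0.    1.03  0.79]
193 [49, 68, 134, 159, 158, 159, 159, 160, 161, 160, 159, 160, 160, 160, 159, 159, 159, 157, 132, 70, 59, 57, 48, 40, 39, 43]
197 [71, 78, 118, 158, 161, 160, 160, 160, 144, 127, 131, 131, 130, 132, 153, 158, 159, 159, 151, 88, 46, 44, 41, 39, 41, 50]
201 [59, 62, 96, 154, 162, 160, 160, 158, 153, 118, 127, 130, 130, 129, 148, 158, 159, 160, 157, 121, 48, 42, 50, 69, 92, 134]
205 [96, 97, 96, 138, 161, 159, 160, 160, 157, 127, 122, 129, 130, 129, 140, 156, 158, 160, 159, 138, 102, 97, 98, 99, 100, 125]
209 [96, 96, 96, 120, 158, 160, 160, 160, 159, 138, 115, 128, 129, 129, 133, 154, 157, 160, 160, 153, 111, 97, 98, 98, 99, 103]
213 [95, 96, 95, 110, 154, 160, 160, 161, 160, 152, 113, 125, 129, 129, 129, 148, 157, 160, 161, 159, 129, 103, 122, 126, 114, 103]
217 [94, 95, 95, 96, 139, 161, 159, 161, 160, 159, 129, 122, 129, 129, 129, 137, 156, 160, 161, 161, 148, 104, 96, 105, 102, 101]
221 [97, 95, 95, 94, 119, 157, 161, 160, 161, 161, 140, 115, 128, 129, 129, 130, 137, 135, 128, 119, 107, 85, 82, 85, 98, 122]
-0.05 [[445.4, 200.9], [454.7, 199.7]]
-0.06 [[446.2, 205.5], [455.5, 204.2]]
-0.08 [[447.8, 214.7], [457.1, 213.4]]
```

>>> apply_moves:
  deltas: "0 0 0 0 0 0.4 1;0 0 0 0 -0.1 0.65 1;0 0 0 0 -0.1 0.7 1;0 0 0 0.8 -0.1 0.7 1;0 0 0 1.6 -0.1 0.7 1;0 0 0 2.2 -0.1 0.7 1;0 0 0 2.2 -0.1 0.7 1;0 0 0 2.2 -0.1 0.7 1"

```text
t: 59.37
eef_pos: [0.4689, -0.3131, 0.1364]
orientation: [3.131, 0.231, 0.003]
ft_force: [-0.5, 0.9, -2.5]
gripper_width: 0.012
```

>>> apply_moves:
  deltas: "0 0 0 0.3 0 0 1;0 0 0 0.5 0 0 1;0 0 0 0.5 0 0 1"

```text
t: 59.62
eef_pos: [0.4742, -0.3123, 0.1364]
orientation: [3.13, 0.232, 0.004]
ft_force: [-0.6, -0.2, -2.6]
gripper_width: 0.0118
```

>>> apply_moves:
  deltas: "0 0 0 0.2 0 0 1;0 0 0 0.3 0 0 1;0 0 0 0.3 0 0 1"

```text
t: 59.87
eef_pos: [0.4774, -0.3119, 0.1364]
orientation: [3.13, 0.232, 0.004]
ft_force: [-1.0, -0.5, -1.9]
gripper_width: 0.012
```

>>> apply_moves:
  deltas: "0 0 0 0.2 0 0 1;0 0 0 0.3 0 0 1;0 0 0 0.3 0 0 1"

```text
t: 60.12
eef_pos: [0.4801, -0.3115, 0.1366]
orientation: [3.13, 0.232, 0.003]
ft_force: [-2.3, -0.5, 0.1]
gripper_width: 0.0117
```

>>> apply_moves:
  deltas: "0 0 0 0.2 0 0 1;0 0 0 0.3 0 0 1;0 0 0 0.3 0 0 1"

```text
t: 60.37
eef_pos: [0.4819, -0.3111, 0.1367]
orientation: [3.13, 0.233, -0.001]
ft_force: [-5.5, -1.4, 1.6]
gripper_width: 0.0118
```

>>> apply_moves:
  deltas: "0 0 0 0.2 0 0 1;0 0 0 0.3 0 0 1;0 0 0 0.3 0 0 1"

```text
t: 60.62
eef_pos: [0.4836, -0.3107, 0.1366]
orientation: [3.131, 0.233, -0.006]
ft_force: [-6.1, -1.4, 2.0]
gripper_width: 0.0117
```

>>> apply_moves:
  deltas: "0 0 0 0.2 0 0 1;0 0 0 0.3 0 0 1;0 0 0 0.3 0 0 1"

```text
t: 60.87
eef_pos: [0.4856, -0.3103, 0.1366]
orientation: [3.131, 0.233, -0.009]
ft_force: [-5.5, -1.7, 1.0]
gripper_width: 0.0116
```

>>> apply_moves:
  deltas: "0 0 0 0.2 0 0 1;0 0 0 0.4 0 0 1;0 0 0 0.4 0 0 1"

```text
t: 61.12
eef_pos: [0.4891, -0.3098, 0.1366]
orientation: [3.131, 0.233, -0.011]
ft_force: [-4.8, -0.3, 1.6]
gripper_width: 0.012
```

>>> apply_moves:
  deltas: "0 0 0 0.2 0 0 1;0 0 0 0.4 0 0 1;0 0 0 0.4 0 0 1"

```text
t: 61.37
eef_pos: [0.4929, -0.3093, 0.1366]
orientation: [3.131, 0.233, -0.011]
ft_force: [-3.6, -0.7, 0.8]
gripper_width: 0.0121
```

>>> apply_moves:
  deltas: "0 0 0 0.2 0 0 1;0 0 0 0.4 0 0 1;0 0 0 0.4 0 0 1"

```text
t: 61.62
eef_pos: [0.4968, -0.3087, 0.1367]
orientation: [3.131, 0.233, -0.012]
ft_force: [-3.3, -0.2, 0.1]
gripper_width: 0.0122
```

>>> apply_moves:
  deltas: "0 0 0 0.2 0 0 1;0 0 0 0.4 0 0 1;0 0 0 0.4 0 0 1"

```text
t: 61.87
eef_pos: [0.5008, -0.3081, 0.1367]
orientation: [3.131, 0.233, -0.012]
ft_force: [-3.8, -0.3, -0.0]
gripper_width: 0.0124
```

>>> apply_moves:
  deltas: "0 0 0 0 0 0.05 1;0 0 0 0 0 0.05 1;0 0 0 0 0 0.05 0.4;0 0 0 0 0 0.05 0.4;0 0 0 0 0 0.05 0.4;0 0 0 0 0 0.05 0.4;0 0 0 0 0 -1 0.4;0 0 0 0 0 -3 0.4;0 0 0 -1 0 -6 0.4;0 0 0 -3 0 -7 0.4;0 0 0 -6 0 -7 0.4;0 0 0 -8 0 -7 0.4"

```text
t: 62.87
eef_pos: [0.4213, -0.3202, 0.2092]
orientation: [3.129, 0.234, -0.009]
ft_force: [0.2, 0.4, 0.4]
gripper_width: 0.0257
```

>>> apply_moves:
  deltas: "0 0 0 -3 -4 0 0.4;0 0 0 -6 -8 0 0.4;0 0 0 -9 -12 0 0.4;0 0 0 -9 -16 0 0.4;0 0 0 -9 -20 0 0.4;0 0 0 -9 -20 0 0.4;0 0 0 -9 -20 0 0.4;0 0 0 -9 -20 0 0.4"

```text
t: 63.53
eef_pos: [0.303, -0.1356, 0.2101]
orientation: [3.127, 0.237, -0.005]
ft_force: [0.9, -0.1, 0.5]
gripper_width: 0.0253
```

```bash
python3 hold.py; python3 d.py .3 -.1 .2; python3 - <<'E'
from m import *; from cell import optics
c=optics.capture("top"); g=cv2.cvtColor(c["img"],cv2.COLOR_BGR2HSV)
for r in (193,201,209,217): print(r,g[r,428:480,2].tolist()[::2])
w=cv2.inRange(g,(10,130,92),(17,255,135)); w[:160]=0;w[280:]=0;w[:,:110]=0;w[:,235:]=0; w=cv2.morphologyEx(w,cv2.MORPH_OPEN,np.ones((3,3))); n,l,s,_=cv2.connectedComponentsWithStats(w); k=1+np.argmax(s[1:,4])
v,u=np.nonzero(l==k); print("lid",cv2.minAreaRect((onz(c,np.c_[u,v],.068)*1000).astype(np.float32)))
a=cv2.imread("pics/top0.png"); d=cv2.absdiff(a,c["img"]).max(2); print("change bangle",(d[100:180,265:375]>30).sum(),"torch",(d[125:165,165:262]>30).sum(),"tweezers",(d[288:345,385:442]>30).sum())
E
```

```text
top [453 219  10  23 168] [457.25       229.89285714]
((513.9169921875, -304.53192138671875), (46.07211685180664, 16.303991317749023), 8.04879379272461)
side [385 265  15  16 120] [391.99166667 272.59166667]
[ 0.51432262 -0.30607435  0.1455133 ] [ 0.51267852 -0.30507151  0.14497445]
grip in mill -0.1175246031892927 0.0016127193988445027
[ 0.    0.    0.    0.2  -3.68  0.96] [ 0.3036 -0.1366  0.2098] yaw 8.5 t 63.6333 F [0.1 0.2 0. ] w 0.0256 j [-0.45 -0.05  2.07 -0.01  1.12  0.97]
193 [47, 65, 131, 154, 153, 154, 153, 126, 117, 124, 125, 124, 132, 153, 155, 154, 155, 153, 128, 68, 56, 55, 46, 39, 40, 38]
201 [57, 60, 94, 150, 157, 155, 155, 148, 113, 120, 124, 124, 124, 139, 156, 154, 154, 156, 152, 116, 47, 40, 46, 68, 91, 130]
209 [92, 93, 93, 116, 153, 155, 155, 155, 143, 112, 122, 124, 124, 126, 147, 155, 154, 156, 157, 148, 108, 95, 95, 96, 96, 98]
217 [92, 92, 92, 93, 134, 156, 155, 157, 155, 131, 113, 121, 118, 116, 125, 142, 148, 156, 157, 156, 144, 100, 93, 103, 99, 96]
lid ((544.5617065429688, 321.7394104003906), (206.42529296875, 201.819580078125), 87.02413177490234)
change bangle 0 torch 0 tweezers 1157
```

```bash
python3 - <<'E'
import cv2,numpy as np; from cell import optics,robot,ticket
c=optics.capture("side")["img"]; a=cv2.imread("pics/s1.png")
d=cv2.absdiff(a,c).max(2); n=int((d[312:335,280:355]>40).sum()); print("tweezers",n,robot.get_state()["t"])
for nm,im in(("then",a),("now",c)):
    g=cv2.cvtColor(im[312:335,280:355],cv2.COLOR_BGR2HSV); v,u=np.nonzero(cv2.inRange(g,(0,0,90),(179,60,255))); print(nm,len(u),u.mean() if len(u) else 0,v.mean() if len(v) else 0)
E
```

```text
tweezers 0 63.7333
then 299 36.32775919732441 12.250836120401338
now 300 36.31333333333333 12.24
```

Tweezers have not moved; everything checks. Handing in.

```bash
python3 -c "
from cell import ticket; print(ticket.sign_off())"
```

```text
the job is handed in; nothing more can be done
None
```

The 8 mm gauge is the right one, and I have handed the job in with it nipped in the rolls. Time on the robot's clock was about 64 s of the 210 s allowed.

- **Lid:** I lifted it off by the knob and set it flat on the bench. It is now back on the box, in the same place as at the start as far as I can measure. The last reading puts its centre about 3 mm from my estimate of the box's centre.
- **Finding the gap:** The 6 mm gauge went in about 25 mm past the nip with no drag. The 8 mm went in with a definite drag of about 3.5–6 N after a 6–7 N entry. So the gap is between 6 and 8 mm.
- **Other gauges:** The 2, 4, 6 and 10 mm gauges lie flat in the box. I did not try the 2, 4 and 10 mm ones, because the first two results settled the choice.
- **Disturbance:** After the lid was closed, the check picture showed the 8 mm gauge turned about 35° in the nip. I regripped it, drew it out against about 6 N of drag, and slid it in straight again. Entry force was about 6 N and drag 3.5–5 N.

**Last checks:**
- The 8 mm tip is about 12 mm past the nip line, lined up with the table to within half a degree and on its centreline.
- The bangle and torch are unchanged in the top picture. The tweezers showed a change there, which I took to be the arm in front of them; the side picture shows them unmoved.
- I did not look at the second insertion in a picture, because the limit of 16 views was used up. I judged it from image measurements and the forces felt.
- I did not measure the top roll's pressure on the gauge directly; I inferred it from the drag.

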